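# Balance the spring arm with brass weights

## Task

Set up the spring balance: hang the empty tray on the rail of the raised arm by its two hooks, about in the middle, and keep hold of it until the arm has sunk under its weight and come to rest, then let go. Next put brass weights from the bench into the tray until the arm stands as near level as they allow (pointer at the long middle line), and put all the weights you did not need into the wooden box. Leave the other things on the bench where they are.

Things in the scene. Friction and masses are not known exactly. Their poses are not given: they have to be found in the camera images.
- balance_arm (a joint): Angle of the spring balance's arm, rad: 0 = level (black tail pointer at the long middle line of the white scale plate), negative = raised, positive = sunk. Empty, the spring holds it at about -0.40; each 100 g hung on it sinks it about 0.053, wherever in the tray the weight lies. Stops at -0.46 and 0.30. It bobs for about a second when the load changes.
- pivot (a point): Mast pivot of the balance's arm, 170 mm above the bench; the balance stands fixed at the right, its arm (200 mm, pivot to pivot) pointing left (this frame's -x). Rods inside the white arm keep the plate at its end upright. The tail pointer and scale plate are behind the mast.
- rail (a point): Hanging rail: round bar 7 mm thick, 180 mm long, along the top of the upright plate (5 mm thick, 88 mm tall) at the arm's end. The point is the middle of its top line, 195 mm above the bench when the arm is level, about 273 mm when empty. As the arm swings down towards level it moves away from the mast too (16 mm in all). x points level back to the mast, y along the rail, z up. The tray hangs on the -x side.
- tray_handle (a point): Centre of the tray's black handle bar (72 mm along x, 10 mm thick along y, 26 mm tall), 66 mm above the tray's underside, z up; the bar stands on two posts over the middle of the tray. With the tray hung, its axes are parallel to the rail's and this point lies 65 mm from the rail point along the rail's -x, level with it within a few mm.
- tray_floor (a point): Centre of the tray's inner floor, 3 mm above its underside, axes as the handle's. Folded sheet aluminium, 240 to 375 g, open on top, 120 mm (x) by 200 mm (y) outside, walls 3 mm thick; front and sides 32 mm high, back (+x side) 66 mm. A bay 92 mm wide lies on each side of the handle. It starts empty on the bench.
- tray_hooks (a point): Midway between the tray's two hooks, at the underside of their tops, in the middle of their gap: 65 mm behind the handle point (+x), at the same height. The hooks, 24 mm wide, at y = +65 and -65 mm, stand out behind the top of the back wall: over a 9.5 mm gap, then about 18 mm down, with a lip flared outwards. Hung, their undersides rest on the rail.
- box_floor (a point): The open wooden weight box, fixed to the bench, 160 by 160 mm outside, walls 6 mm thick and 35 mm high. The point is the centre of its inner floor, 6 mm above the bench; x and y along its sides, z up.
- big0_mid (a point): A 200 g brass knob weight (the larger kind): a plain cylinder with a round knob on top of a narrower neck. Body 36 mm diameter, 20 mm high; neck 12 mm diameter, 4 mm; knob 18 mm diameter, 14 mm high; 38 mm high overall. The point is on its axis, 19 mm above its underside. z points to the knob. It starts standing on the bench; may be absent.
- big1_mid (a point): A 200 g brass knob weight (the larger kind): a plain cylinder with a round knob on top of a narrower neck. Body 36 mm diameter, 20 mm high; neck 12 mm diameter, 4 mm; knob 18 mm diameter, 14 mm high; 38 mm high overall. The point is on its axis, 19 mm above its underside. z points to the knob. It starts standing on the bench; may be absent.
- big2_mid (a point): A 200 g brass knob weight (the larger kind): a plain cylinder with a round knob on top of a narrower neck. Body 36 mm diameter, 20 mm high; neck 12 mm diameter, 4 mm; knob 18 mm diameter, 14 mm high; 38 mm high overall. The point is on its axis, 19 mm above its underside. z points to the knob. It starts standing on the bench; may be absent.
- small0_mid (a point): A 100 g brass knob weight (the smaller kind): a plain cylinder with a round knob on top of a narrower neck. Body 28 mm diameter, 16 mm high; neck 9 mm diameter, 3 mm; knob 14 mm diameter, 12 mm high; 31 mm high overall. The point is on its axis, 15.5 mm above its underside. z points to the knob. It starts standing on the bench; may be absent.
- small1_mid (a point): A 100 g brass knob weight (the smaller kind): a plain cylinder with a round knob on top of a narrower neck. Body 28 mm diameter, 16 mm high; neck 9 mm diameter, 3 mm; knob 14 mm diameter, 12 mm high; 31 mm high overall. The point is on its axis, 15.5 mm above its underside. z points to the knob. It starts standing on the bench; may be absent.
- small2_mid (a point): A 100 g brass knob weight (the smaller kind): a plain cylinder with a round knob on top of a narrower neck. Body 28 mm diameter, 16 mm high; neck 9 mm diameter, 3 mm; knob 14 mm diameter, 12 mm high; 31 mm high overall. The point is on its axis, 15.5 mm above its underside. z points to the knob. It starts standing on the bench; may be absent.
- small3_mid (a point): A 100 g brass knob weight (the smaller kind): a plain cylinder with a round knob on top of a narrower neck. Body 28 mm diameter, 16 mm high; neck 9 mm diameter, 3 mm; knob 14 mm diameter, 12 mm high; 31 mm high overall. The point is on its axis, 15.5 mm above its underside. z points to the knob. It starts standing on the bench; may be absent.
- stopper: A reddish-brown rubber stopper among the weights, 24 mm high, 31 mm wide at the top; origin under its centre. Leave alone.
- dish: A small clear round dish with lid among the weights, 55 mm diameter, 14 mm high; origin under its centre. Leave alone.
- cuvette: A square clear tank, 44 by 44 by 122 mm, with some amber sample in it, standing between box and tray; origin under its centre. Leave alone.
- marker: A black marker pen, 120 mm long, 12 mm thick, lying in front of the weights; origin under its middle, x along the pen. Leave alone.
There are look-alikes about, which are no part of the job. Leave any green look-alike of the part that bears big2_mid alone.

How it is judged:
On the way, in this order (a step that is already met when the one before it is completed fails the run):
1. the empty tray hangs by its hooks on the rail, the arm has sunk at least 0.1 rad under it and is still, and the gripper still holds the tray (x of tray_handle in the frame of rail between -0.073 and -0.057 m and y of tray_handle in the frame of rail between -0.03 and 0.03 m and z of tray_handle in the frame of rail between -0.012 and 0.008 m and angle between tray_handle's own z axis and vertical below 0.14 rad and value of joint balance_arm between -0.3 and -0.12 rad and velocity of joint balance_arm between -0.04 and 0.04 rad/s and contact force between the fingers and tray above 0.5 N and distance between each of big0_mid, big1_mid, big2_mid, small0_mid, small1_mid, small2_mid, small3_mid and tray_handle above 0.13 m), for 0.3 s.
2. the tray is let go and hangs still on the rail (x of tray_handle in the frame of rail between -0.073 and -0.057 m and y of tray_handle in the frame of rail between -0.03 and 0.03 m and z of tray_handle in the frame of rail between -0.012 and 0.008 m and angle between tray_handle's own z axis and vertical below 0.14 rad and velocity of joint balance_arm between -0.04 and 0.04 rad/s and contact force between the fingers and tray below 0.1 N), for 0.3 s.
3. the arm rests level, within 0.035 rad, untouched (all of step 2 and value of joint balance_arm between -0.035 and 0.035 rad), for 0.3 s.
At the end, for the whole second after the job is handed in: The tray hangs by both hooks on the rail, within 30 mm of its middle and tilted less than 8 degrees; the arm is at rest within 0.035 rad (2 degrees) of level; every weight lies at rest in the tray or in the wooden box; nothing is held (all of step 3 and ((x of big0_mid in the frame of tray_handle between -0.06 and 0.06 m and y of big0_mid in the frame of tray_handle between -0.1 and 0.1 m and z of big0_mid in the frame of tray_handle between -0.07 and -0.02 m) or (x of big0_mid in the frame of box_floor between -0.076 and 0.076 m and y of big0_mid in the frame of box_floor between -0.076 and 0.076 m and z of big0_mid in the frame of box_floor between 0.004 and 0.04 m)) and ((x of big1_mid in the frame of tray_handle between -0.06 and 0.06 m and y of big1_mid in the frame of tray_handle between -0.1 and 0.1 m and z of big1_mid in the frame of tray_handle between -0.07 and -0.02 m) or (x of big1_mid in the frame of box_floor between -0.076 and 0.076 m and y of big1_mid in the frame of box_floor between -0.076 and 0.076 m and z of big1_mid in the frame of box_floor between 0.004 and 0.04 m)) and ((x of big2_mid in the frame of tray_handle between -0.06 and 0.06 m and y of big2_mid in the frame of tray_handle between -0.1 and 0.1 m and z of big2_mid in the frame of tray_handle between -0.07 and -0.02 m) or (x of big2_mid in the frame of box_floor between -0.076 and 0.076 m and y of big2_mid in the frame of box_floor between -0.076 and 0.076 m and z of big2_mid in the frame of box_floor between 0.004 and 0.04 m)) and ((x of small0_mid in the frame of tray_handle between -0.06 and 0.06 m and y of small0_mid in the frame of tray_handle between -0.1 and 0.1 m and z of small0_mid in the frame of tray_handle between -0.07 and -0.02 m) or (x of small0_mid in the frame of box_floor between -0.076 and 0.076 m and y of small0_mid in the frame of box_floor between -0.076 and 0.076 m and z of small0_mid in the frame of box_floor between 0.004 and 0.04 m)) and ((x of small1_mid in the frame of tray_handle between -0.06 and 0.06 m and y of small1_mid in the frame of tray_handle between -0.1 and 0.1 m and z of small1_mid in the frame of tray_handle between -0.07 and -0.02 m) or (x of small1_mid in the frame of box_floor between -0.076 and 0.076 m and y of small1_mid in the frame of box_floor between -0.076 and 0.076 m and z of small1_mid in the frame of box_floor between 0.004 and 0.04 m)) and ((x of small2_mid in the frame of tray_handle between -0.06 and 0.06 m and y of small2_mid in the frame of tray_handle between -0.1 and 0.1 m and z of small2_mid in the frame of tray_handle between -0.07 and -0.02 m) or (x of small2_mid in the frame of box_floor between -0.076 and 0.076 m and y of small2_mid in the frame of box_floor between -0.076 and 0.076 m and z of small2_mid in the frame of box_floor between 0.004 and 0.04 m)) and ((x of small3_mid in the frame of tray_handle between -0.06 and 0.06 m and y of small3_mid in the frame of tray_handle between -0.1 and 0.1 m and z of small3_mid in the frame of tray_handle between -0.07 and -0.02 m) or (x of small3_mid in the frame of box_floor between -0.076 and 0.076 m and y of small3_mid in the frame of box_floor between -0.076 and 0.076 m and z of small3_mid in the frame of box_floor between 0.004 and 0.04 m)) and linear speed of each of big0, big1, big2, small0, small1, small2, small3 below 0.03 m/s); the robot touches nothing.
It fails at once if a bystander is pushed more than 50 mm from its place (distance of any of stopper, dish, cuvette, marker from where it was at the start of the episode above 0.05 m).
Of big0, big1, big2, small0, small1, small2, small3 only 5 to 7 are there at a start; the rules pass over those that are not, and their reading is None.
At some moment in a run one of big0, big1, big2, small0, small1, small2, small3 may be knocked a few centimetres aside while the robot is not near it.
Once in a run the grip may slacken for a moment while it holds something.
It also fails if it takes over 210 s, if anything falls off the work surface, if the arm or the gripper's body presses on something with over 40 N, if the wrist force passes 120 N, or if a joint passes its speed limit or range.

## Robot

A 6-joint arm with a two-finger parallel gripper is mounted at the origin on the work surface. World frame = base frame: x ahead of the robot, y to its left, z up, the work surface at z = 0. Lengths are in m, angles in rad, forces in N, time in s.
With the tool pointing down it reaches from about 0.325 to 0.75 m from the base axis. Payload 7.6 kg.
Tool frame: the origin (TCP) lies at the very end of the fingers, on their centre line; the grasp point (between the pads) lies 19 mm behind it; z points along the fingers, y is the line along which they close (so a half turn about z gives the same grasp; the last joint's range is limited). The gripper opens to 85 mm and grips with 20 to 120 N. Pads are 22 mm wide; open, the fingers measure 114 mm over their backs; the gripper's body (76 mm by 85 mm) begins 54 mm behind the grasp point. The pads swing forward as they close: fully open they stand 13 mm farther back than shut.
Start: joints at [-1.174, 0.052, 1.401, -0, 1.689, -0.07], TCP at [0.236, -0.469, 0.231] pointing down, gripper open.
Joint ranges: [-2.9, 2.9], [-0.91, 2.17], [0.12, 2.37], [-1.06, 4.2], [0.26, 2.73], [-2.93, 2.93]. Speed limits (rad/s): [2.57, 2.57, 3.01, 3.14, 3.14, 3.14].

## Interface

Orientations are given as a unit quaternion [w, x, y, z].
In Python, from cell import get_state, read_camera, get_calibration, job, finder gives the robot as it stands.
- The arm moves only by the tool move_arm, never from a script. Its argument "rows" is a list of rows, each a list of 7 numbers: the turn, a rotation vector about the world's x, y, z in rad, then the shift along the world's x, y, z in cm, then the finger opening in cm, from 0 to 8.54. A call has 1 to 12 rows; each row is the pose to reach, as a shift and turn from the pose commanded when the call began; what a row does not reach only later rows make up. A row lasts 1/8 s, in which the tool goes at most 62.5 mm and 10.7 degrees, less where a joint would pass 70% of its speed; a pose out of reach is approached as far as the arm can. A call with a gripper value outside its range is refused whole. The fingers move at their own pace and stop on an object; the grip force is fixed at half the most. Time passes only in rows, so rows that repeat a pose let the fingers close. It gives the time, the measured TCP pose, the force, the opening and the grip force at its end, in the units of the state.
- get_state(): the state, without advancing time (a new reading comes with each control period).
- read_camera(name): name is "side" or "top" or "wrist"; returns the picture (400x640x3 uint8, red, green, blue); there is no depth.
- get_calibration(name): a dict with "fovy" (degrees; the focal length in pixels is half the picture's height over the tangent of half this angle, whatever the lens; pixels are square), "cx", "cy" (the principal point, pixels), "cam_to_world" (4x4, takes a point from camera to world coordinates); the wrist camera has in their place "hand_eye" (4x4, takes a point from camera to tool coordinates, whose origin is the TCP and whose axes are the flange's). Camera axes: x right, y down, z forward; pixel columns grow to the right and rows downward; lengths in m; the calibration is good to about 2 mm. A picture is of the moment at which its call begins: read the wrist's pose just before it. get_calibration takes no time and is no camera call.
- job.close_job(): hands the job in; it is judged then, once.
Trained networks look in the newest picture that a camera, given by its name, has taken for a name from the list of things; names that differ only in an ending like _2 or _b are one class to them, and where a whole thing is asked for, a point or a joint stands for the part that bears it (a point fixed in the world has none). Each returns a list of dicts, best first, with "score" (0 to 1); they miss things now and then, are a little off and sometimes report something else, mostly with a low value. They report only what shows in the picture. A call takes as long as a camera call. They do not tell look-alikes from the thing itself.
- finder.spot_in(label, camera): "box" ([left, top, width, height] in pixels, round what is visible of it).
- finder.tip_of(label, camera): "centre" ([row, column] in pixels: a listed point, or the origin of a listed thing).
The state is a dict: "clock": time; "joints": joint angles; "dq": joint speeds; "tau": joint torques, N m; "tool_pos": TCP position; "tool_rot": TCP orientation; "ft_force": force on the tool from outside, world axes, zero at the start; "wrist_torque": the same for the moment, N m; "width": finger opening in m; "grip_force": force on a finger pad.
Only numpy, scipy, OpenCV 4.12 (cv2) and the standard library are available. Lean on these libraries where they do the work, as an engineer would, in place of code of your own. Each camera call takes 0.05 s, during which the arm holds its last target. There are 200 camera calls.

## Working session

There is one attempt and no reset: what is moved stays moved. The work goes in short steps, Python scripts to look and compute and a tool call to move; the robot and the scene stay as the last step left them, time stands still between calls to the robot, and variables do not carry over. Pictures are saved under pics/ and viewed, at most 14 in all, crops included, and the job is handed in when it is done.

Besides the shell and the picture viewer there is one more tool, called after "Call:" as name([rows], argument=value, ...), one row to a line, values as JSON. move_arm: Moves the arm, as the interface text tells. Its arguments: {"type":"object","properties":{"rows":{"type":"array","items":{"type":"array","items":{"type":"number"}}}},"required":["rows"]}

```bash
ls; mkdir -p pics
cat > h.py <<'E'
import numpy as np,cv2
from cell import get_state,read_camera,get_calibration,job,finder
from scipy.spatial.transform import Rotation as R
def cam(n,s=None):
    c=get_calibration(n); f=200/np.tan(np.radians(c['fovy'])/2)
    if 'cam_to_world' in c: T=np.array(c['cam_to_world'])
    else:
        s=s or get_state(); q=s['tool_rot']; W=np.eye(4); W[:3,:3]=R.from_quat([q[1],q[2],q[3],q[0]]).as_matrix(); W[:3,3]=s['tool_pos']; T=W@np.array(c['hand_eye'])
    return f,c['cx'],c['cy'],T
def ray(C,rc):
    f,cx,cy,T=C; d=T[:3,:3]@np.array([(rc[1]-cx)/f,(rc[0]-cy)/f,1]); return T[:3,3],d/np.linalg.norm(d)
def atz(C,rc,z):
    o,d=ray(C,rc); return o+d*(z-o[2])/d[2]
def tri(*cr):
    A=np.zeros((3,3));b=np.zeros(3);L=[ray(c,r) for c,r in cr]
    for o,d in L: P=np.eye(3)-np.outer(d,d);A+=P;b+=P@o
    p=np.linalg.solve(A,b); return p,max(np.linalg.norm((np.eye(3)-np.outer(d,d))@(p-o)) for o,d in L)
def proj(C,p):
    f,cx,cy,T=C; q=np.linalg.inv(T)@np.r_[p,1]; return np.array([cy+f*q[1]/q[2],cx+f*q[0]/q[2]])
def save(n,im): cv2.imwrite('pics/'+n+'.png',im[:,:,::-1])
E
python3 - <<'E'
from h import *
np.set_printoptions(precision=3,suppress=True)
for n in ('top','side','wrist'):
    C=cam(n);im=read_camera(n);save(n+'0',im);print(n,C[0],C[3])
    for l in ['pivot','rail','tray_handle','tray_floor','tray_hooks','box_floor','big0_mid','small0_mid','stopper','dish','cuvette','marker']:
        if n=='wrist':break
        r=finder.tip_of(l,n);print(l,[(round(d['score'],2),np.round(d['centre'])) for d in r if d['score']>.2])
print(get_state())
E
```

```text
pics
top 397.0217472349567 [[-0.002 -0.997  0.084  0.407]
 [-1.     0.004  0.02  -0.038]
 [-0.021 -0.083 -0.996  1.391]
 [ 0.     0.     0.     1.   ]]
pivot [(0.64, array([196., 455.]))]
rail [(0.85, array([187., 391.]))]
tray_handle [(0.93, array([166., 272.]))]
tray_floor [(0.68, array([169., 278.])), (0.43, array([253., 274.]))]
tray_hooks [(0.83, array([146., 268.])), (0.37, array([165., 273.])), (0.27, array([210., 244.]))]
box_floor []
big0_mid [(0.55, array([228., 313.]))]
small0_mid [(0.55, array([151., 267.])), (0.39, array([232., 263.])), (0.22, array([226., 311.]))]
stopper [(0.6, array([250., 241.]))]
dish [(0.7, array([210., 309.]))]
cuvette [(0.56, array([158., 223.]))]
marker [(0.6, array([252., 274.]))]
side 402.35255351813055 [[-0.791 -0.456  0.408  0.067]
 [-0.611  0.609 -0.505  0.527]
 [-0.018 -0.649 -0.761  1.002]
 [ 0.     0.     0.     1.   ]]
pivot [(0.95, array([120., 397.])), (0.23, array([263., 307.]))]
rail [(0.79, array([128., 358.]))]
tray_handle [(0.69, array([234., 257.])), (0.53, array([335., 307.]))]
tray_floor [(0.86, array([245., 260.]))]
tray_hook
[... 287 characters left out ...]
, array([245., 322.]))]
cuvette [(0.83, array([287., 204.]))]
marker [(0.78, array([306., 338.]))]
wrist 331.7007564369138 [[ 0.45  -0.853 -0.265  0.304]
 [-0.893 -0.43  -0.133 -0.435]
 [-0.001  0.296 -0.955  0.373]
 [ 0.     0.     0.     1.   ]]
{'clock': 1.35, 'joints': array([-1.174,  0.052,  1.401,  0.   ,  1.689, -0.07 ]), 'dq': array([ 0.   , -0.001,  0.001,  0.001, -0.   , -0.002]), 'tau': array([ -0.002, -38.154, -36.031,  -0.   ,   0.   ,   0.   ]), 'tool_pos': array([ 0.236, -0.469,  0.231]), 'tool_rot': array([0.   , 0.973, 0.231, 0.   ]), 'ft_force': array([-0.714,  0.366,  0.729]), 'wrist_torque': array([-0.001,  0.021, -0.045]), 'grip_force': 0.0, 'width': 0.08517493547605676}
```

View pics/top0.png

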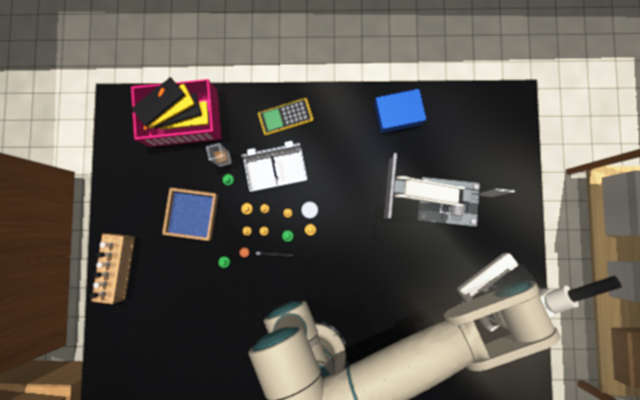

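View pics/side0.png

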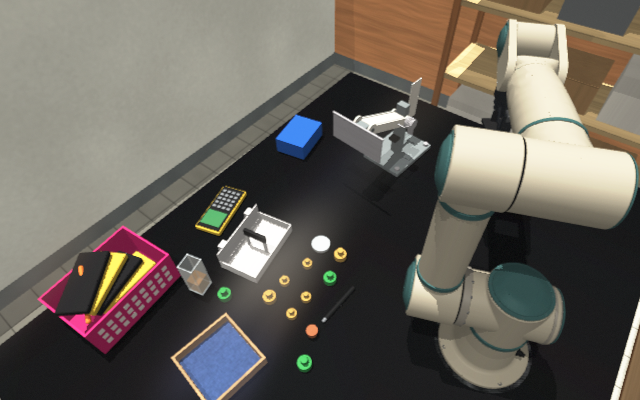

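The top view shows the tray at (270,165) with hooks upward, the box at (190,213), and the rail at (391,187). Six brass weights sit at about (247,209), (264,209), (288,212), (247,231), (264,231) and (311,230); the green knobs are look-alikes.

Run:
```python
from h import *
np.set_printoptions(precision=3,suppress=True)
T=cam('top');S=cam('side')
P={'pivot':([196,455],[120,397]),'rail':([187,391],[128,358]),'handle':([166,272],[234,257]),'floor':([169,278],[245,260]),'hooks':([146,268],[227,235]),'stopper':([250,241],[335,310]),'dish':([210,309],[245,322]),'cuv':([158,223],[287,204])}
for k,(a,b) in P.items(): print(k,*tri((T,a),(S,b)))
print('box',atz(T,[213,190],.03),atz(S,[359,217],.006))
for n,C in(('top',T),('side',S)):
    im=cv2.imread(f'pics/{n}0.png');h=cv2.cvtColor(im,cv2.COLOR_BGR2HSV)
    m=cv2.inRange(h,(10,90,110),(28,255,255));nn,_,st,c=cv2.connectedComponentsWithStats(m)
    print(n,[(st[i,4],np.round(c[i],1),atz(C,c[i][::-1],.018)[:2]) for i in range(1,nn) if 15<st[i,4]<200 and 150<c[i][1]])
print(R.from_quat([.973,.231,0,0]).as_matrix())
print(get_calibration('wrist')['hand_eye'])
```

```text
pivot [ 0.529 -0.444  0.157] 0.0003870600562056947
rail [ 0.545 -0.231  0.259] 0.000778060701608365
handle [0.636 0.133 0.072] 0.0056271689890799335
floor [ 0.642  0.123 -0.   ] 0.0015772630480538309
hooks [0.708 0.149 0.064] 0.00388553842497605
stopper [0.353 0.248 0.003] 0.005268432575602463
dish [0.494 0.013 0.001] 0.0027229018809463096
cuv [ 0.68   0.319 -0.01 ] 0.006674547409747567
box [0.486 0.424 0.03 ] [0.491 0.43  0.006]
top [(np.int32(29), array([217.4, 153.6]), array([0.696, 0.337])), (np.int32(20), array([221. , 159.4]), array([0.675, 0.323])), (np.int32(117), array([246.5, 208.4]), array([0.502, 0.231])), (np.int32(72), array([264.2, 208.1]), array([0.503, 0.169])), (np.int32(72), array([287.2, 212.5]), array([0.487, 0.089])), (np.int32(114), array([309.7, 229.2]), array([0.429, 0.011])), (np.int32(75), array([246.5, 230.6]), array([0.425, 0.23 ])), (np.int32(72), array([263.5, 230.6]), array([0.425, 0.171])), (np.int32(46), array([244.2, 252.3]), array([0.35 , 0.237])), (np.int32(92), array([629.8, 348.3]), array([ 0.033, -1.05 ]))]
side [(np.int32(141), array([339.7, 253.9]), array([0.425, 0.014])), (np.int32(91), array([306.9, 262.9]), array([0.482, 0.094])), (np.int32(55), array([ 80.3, 269.8]), array([0.978, 0.497])), (np.int32(77), array([283.8, 279.7]), array([0.499, 0.173])), (np.int32(146), array([268.7, 295.8]), array([0.499, 0.234])), (np.int32(101), array([305.3, 296.2]), array([0.42 , 0.176])), (np.int32(108), array([291. , 312.9]), array([0.42 , 0.234])), (np.int32(105), array([311.5, 329.8]), array([0.35 , 0.237]))]
[[ 0.893  0.449  0.   ]
 [ 0.449 -0.893  0.   ]
 [ 0.     0.    -1.   ]]
[[-0.    -0.955 -0.296  0.075]
 [ 1.    -0.    -0.001  0.001]
 [ 0.001 -0.296  0.955 -0.142]
 [ 0.     0.     0.     1.   ]]
```

Call:
move_arm([
  [0, 0, 0.18, 1, 2, 5, 8.5],
  [0, 0, 0.36, 3, 6, 10, 8.5],
  [0, 0, 0.54, 6, 11, 12, 8.5],
  [0, 0, 0.72, 9, 16, 12, 8.5],
  [0, 0, 0.9, 11, 21, 12, 8.5],
  [0, 0, 1.08, 13, 26, 12, 8.5],
  [0, 0, 1.26, 15, 31, 12, 8.5],
  [0, 0, 1.44, 18, 36, 12, 8.5],
  [0, 0, 1.62, 22, 41, 11, 8.5],
  [0, 0, 1.8, 26, 46, 10, 8.5],
  [0, 0, 1.98, 30, 51, 9, 8.5],
  [0, 0, 2.16, 33, 55, 8, 8.5],
])

```text
clock: 2.85
tool_pos: [0.5673, 0.0831, 0.311]
tool_rot: [0.0, 0.251, 0.968, 0.0]
ft_force: [-0.7, -1.2, 0.9]
width: 0.0851
grip_force: 0.0
```

Call:
move_arm([
  [0, 0, 0.18, 1.5, 2, -0.5, 8.5],
  [0, 0, 0.36, 3, 4, -1, 8.5],
  [0, 0, 0.54, 3, 4, -1, 8.5],
  [0, 0, 0.65, 3, 4, -1, 8.5],
  [0, 0, 0.65, 3, 4, -1, 8.5],
  [0, 0, 0.65, 3, 4, -1, 8.5],
])

```text
clock: 3.6
tool_pos: [0.5963, 0.1211, 0.3013]
tool_rot: [-0.0, -0.066, 0.998, 0.0]
ft_force: [-0.4, 0.9, 0.3]
width: 0.0852
grip_force: 0.0
```

Run:
```python
from h import *
np.set_printoptions(precision=3,suppress=True)
s=get_state();print(s['clock'],s['tool_pos'],s['tool_rot'],s['joints'])
C=cam('wrist',s);im=read_camera('wrist');save('w1',im)
for l in ['tray_handle','tray_hooks','tray_floor']:
    r=finder.tip_of(l,'wrist');print(l,[(round(d['score'],2),np.round(d['centre'])) for d in r])
for p in ([.636,.133,.066],[.708,.149,.066]): print(proj(C,p))
```

```text
3.6 [0.596 0.121 0.301] [-0.    -0.066  0.998  0.   ] [ 0.14   0.291  0.996  0.     1.855 -1.564]
tray_handle [(0.73, array([197., 329.])), (0.47, array([248., 332.])), (0.3, array([ 91., 421.]))]
tray_hooks [(0.57, array([245., 333.]))]
tray_floor [(0.72, array([184., 331.]))]
[195.273 329.568]
[251.119 334.316]
```

View pics/w1.png

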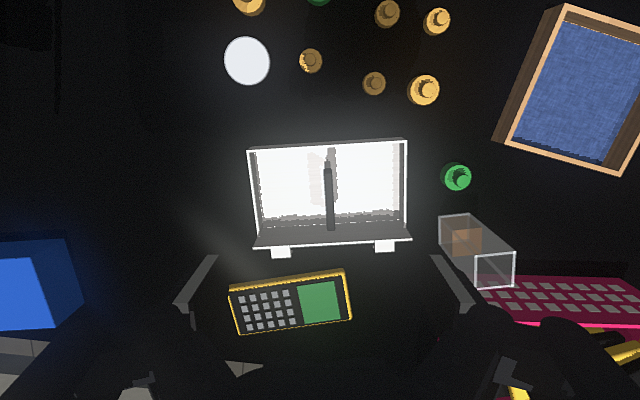

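The wrist view shows the tray centred: hooks at (281,252) and (385,245), handle bar from about (331,168) to (330,230). The cuvette is clear of it on the right.

Run:
```python
from h import *
np.set_printoptions(precision=3,suppress=True)
C=cam('wrist')
a,b=atz(C,[250,281],.066),atz(C,[243.5,385],.066);d=b-a;print('hooks',a,b,(a+b)/2,np.linalg.norm(d),np.degrees(np.arctan2(d[1],d[0]))-90)
a,b=atz(C,[247,253],.066),atz(C,[238,412],.066);d=b-a;print('wall',(a+b)/2,np.linalg.norm(d),np.degrees(np.arctan2(d[1],d[0]))-90)
a,b=atz(C,[150,247],.032),atz(C,[139,407],.032);d=b-a;print('front',(a+b)/2,np.linalg.norm(d),np.degrees(np.arctan2(d[1],d[0]))-90)
print(atz(C,[197,329],.066),atz(C,[184,331],.003))
T=cam('top');S=cam('side');print(tri((C,[197,329]),(S,[234,257])),tri((C,[197,329]),(T,[166,272])),tri((C,[247,333]),(T,[146,268])),tri((C,[247,333]),(S,[227,235])))
im=cv2.imread('pics/w1.png',0);save('w1c',np.dstack([cv2.resize(im[130:270,230:430],None,fx=4,fy=4)]*3))
```

```text
hooks [0.715 0.083 0.066] [0.689 0.21  0.066] [0.702 0.147 0.066] 0.13040012874467105 11.580431093033042
wall [0.697 0.145 0.066] 0.1984603492968006 11.195710562806653
front [0.582 0.122 0.032] 0.19872462233936072 11.592353858109618
[0.638 0.133 0.066] [0.639 0.137 0.003]
(array([0.634, 0.131, 0.073]), np.float64(0.002736515917684893)) (array([0.642, 0.135, 0.059]), np.float64(0.0026814999700331458)) (array([0.716, 0.152, 0.039]), np.float64(0.0028067443202401195)) (array([0.704, 0.147, 0.065]), np.float64(0.0004039451596521918))
```

View pics/w1c.png

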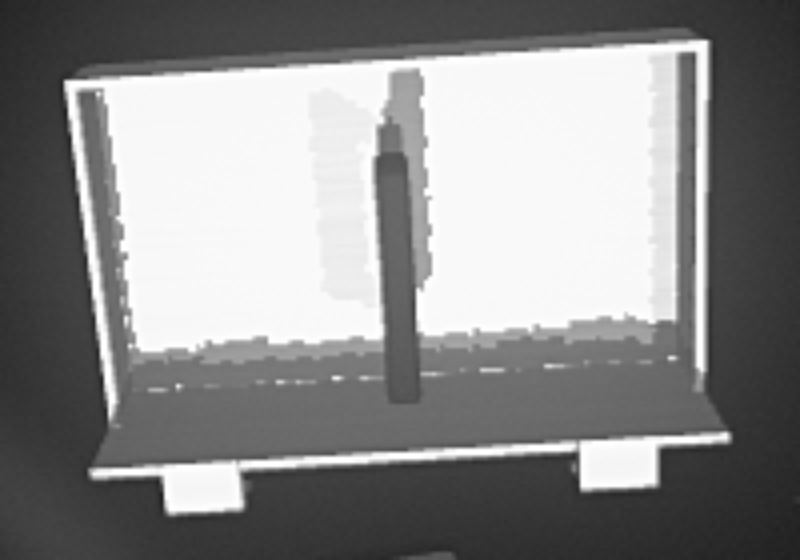

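Tray yaw is 11.4° and the handle centre is about (0.639, 0.133, 0.066), which agrees with the given sizes (hook spacing 130 mm, wall 198 mm). Next I grasp it.

Call:
move_arm([
  [0, 0, 0.066, 2.2, 0.6, -5, 6],
  [0, 0, 0.066, 4.3, 1.2, -11, 5],
  [0, 0, 0.066, 4.3, 1.2, -17, 5],
  [0, 0, 0.066, 4.3, 1.2, -22, 5],
  [0, 0, 0.066, 4.3, 1.2, -25.3, 5],
  [0, 0, 0.066, 4.3, 1.2, -25.3, 5],
  [0, 0, 0.066, 4.3, 1.2, -25.3, 2],
  [0, 0, 0.066, 4.3, 1.2, -25.3, 0],
  [0, 0, 0.066, 4.3, 1.2, -25.3, 0],
  [0, 0, 0.066, 4.3, 1.2, -25.3, 0],
  [0, 0, 0.066, 4.3, 1.2, -25.3, 0],
  [0, 0, 0.066, 4.3, 1.2, -25.3, 0],
])

```text
clock: 5.3
tool_pos: [0.6406, 0.1334, 0.051]
tool_rot: [0.002, -0.1, 0.995, 0.0]
ft_force: [-0.2, -0.9, 5.2]
width: 0.0091
grip_force: 60.3
```

Call:
move_arm([
  [0, 0, 0, 0, 0, 1, 0],
  [0, 0, 0, 0, 0, 4, 0],
  [0, 0, 0, 0, 0, 9, 0],
  [0, 0, 0, 0, 0, 15, 0],
  [0, 0, 0, 0, 0, 20, 0],
  [0, 0, 0, 0, 0, 25, 0],
  [0, 0, 0, 0, 0, 28, 0],
  [0, 0, 0, 0, 0, 28, 0],
])

```text
clock: 6.3
tool_pos: [0.6396, 0.1332, 0.3316]
tool_rot: [0.003, -0.1, 0.995, 0.0]
ft_force: [0.1, 0.1, -2.8]
width: 0.0088
grip_force: 59.1
```

Run:
```python
from h import *
np.set_printoptions(precision=3,suppress=True)
s=get_state();print(s['clock'],s['tool_pos'],s['tool_rot'],s['joints'],s['width'],s['grip_force'],s['ft_force'])
for n in('top','side'):
    im=read_camera(n);save(n+'1',im);C=cam(n)
    for l in ['rail','pivot']: print(n,l,[(round(d['score'],2),d['centre']) for d in finder.tip_of(l,n)])
    for l in ['rail','pivot']: print(finder.spot_in(l,n)[:1])
a=cv2.resize(cv2.imread('pics/top1.png')[140:230,370:500],None,fx=5,fy=5);b=cv2.resize(cv2.imread('pics/side1.png')[60:180,320:450],None,fx=4,fy=4)
c=np.zeros((480,1200,3),np.uint8);c[:450,:650]=a;c[:480,660:1180]=b;cv2.imwrite('pics/rail.png',cv2.resize(c,(800,320)));cv2.imwrite('pics/railA.png',a)
```

```text
6.3 [0.64  0.133 0.332] [ 0.003 -0.1    0.995  0.   ] [ 0.149  0.441  0.748  0.     1.947 -1.623] 0.008782552836340241 59.1024112701416 [ 0.146  0.137 -2.809]
top rail [(0.59, [187.1, 392.5]), (0.44, [147.2, 261.1])]
top pivot [(0.61, [197.2, 458.1])]
[{'box': [385.8, 156.0, 19.0, 58.7], 'score': 0.81}]
[{'box': [381.4, 157.7, 128.3, 70.1], 'score': 0.67}]
side rail []
side pivot [(0.55, [118.2, 398.2])]
[]
[{'box': [379.7, 83.6, 43.4, 45.0], 'score': 0.65}]
```

View pics/rail.png

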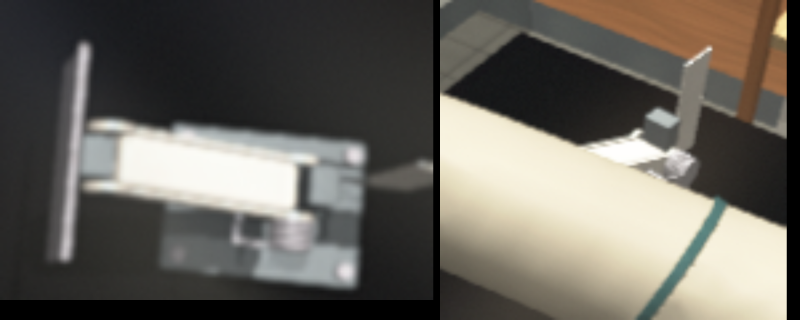

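The top crop shows the rail as the light line running from about (395.5,152.6) to (389.8,218) in full-picture pixels. The robot itself blocks the side view.

Run:
```python
from h import *
np.set_printoptions(precision=3,suppress=True)
T=cam('top')
for z in(.265,.273): 
    a,b=atz(T,[152.6,395.5],z),atz(T,[218,389.8],z);d=a-b;print(z,a,b,(a+b)/2,np.linalg.norm(d),'railx deg',np.degrees(np.arctan2(d[1],d[0]))-90)
```

```text
0.265 [ 0.644 -0.244  0.265] [ 0.456 -0.224  0.265] [ 0.55  -0.234  0.265] 0.18828674873074047 railx deg -95.95272971250552
0.273 [ 0.642 -0.242  0.273] [ 0.456 -0.223  0.273] [ 0.549 -0.233  0.273] 0.186948574854216 railx deg -95.95272971250552
```

Call:
move_arm([
  [0, 0, -0.16, -0.6, -1.6, 0, 0],
  [0, 0, -0.33, -1.2, -3.5, 0, 0],
  [0, 0, -0.5, -2, -5.5, 0, 0],
  [0, 0, -0.67, -2.7, -7.5, 0, 0],
  [0, 0, -0.84, -3.5, -9.5, 0, 0],
  [0, 0, -1.01, -4.2, -11.5, 0, 0],
  [0, 0, -1.18, -5, -13.5, 0, 0],
  [0, 0, -1.35, -5.7, -15.5, -1, 0],
  [0, 0, -1.52, -6.5, -17.5, -1, 0],
  [0, 0, -1.69, -7, -19, -2, 0],
  [0, 0, -1.875, -7.4, -20.2, -2, 0],
  [0, 0, -1.875, -7.4, -20.2, -2, 0],
])

```text
clock: 8.3
tool_pos: [0.5651, -0.0694, 0.3084]
tool_rot: [0.0, 0.742, 0.67, 0.0]
ft_force: [-0.4, -0.2, -3.3]
width: 0.009
grip_force: 58.9
```

Call:
move_arm([
  [0, 0, 0, 0, 0, 0, 0],
  [0, 0, 0, 0, 0, 0, 0],
  [0, 0, 0, 0, 0, 0, 0],
])

```text
clock: 8.68
tool_pos: [0.5654, -0.0684, 0.3083]
tool_rot: [0.0, 0.742, 0.67, 0.0]
ft_force: [0.3, 0.3, -2.9]
width: 0.009
grip_force: 58.9
```

Run:
```python
from h import *
np.set_printoptions(precision=3,suppress=True)
s=get_state();print(s['clock'],s['tool_pos'],s['tool_rot'],s['joints'],s['width'],s['grip_force'],s['ft_force'])
C=cam('wrist',s);im=read_camera('wrist');save('w2',im)
for l in ['rail','tray_handle','tray_hooks']: print(l,[(round(d['score'],2),d['centre']) for d in finder.tip_of(l,'wrist')])
print(proj(C,[.549,-.233,.273]))
```

```text
8.675 [ 0.565 -0.068  0.308] [0.    0.742 0.67  0.   ] [-0.185  0.177  1.115  0.     1.85  -0.084] 0.008961687115720873 58.92172694206238 [ 0.283  0.338 -2.905]
rail [(0.38, [220.4, 324.6])]
tray_handle [(0.9, [276.8, 321.8])]
tray_hooks []
[440.    324.432]
```

View pics/w2.png

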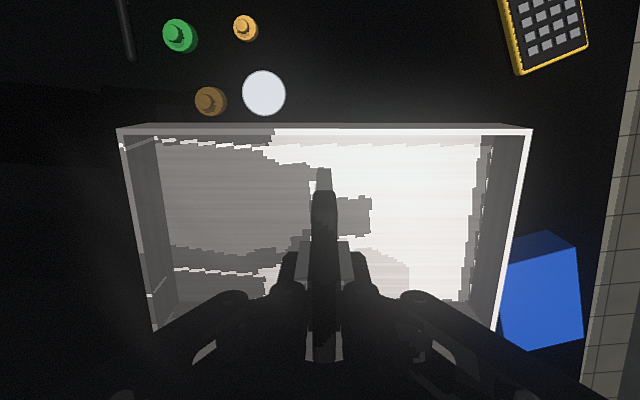

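The held tray fills the wrist view and hides the hooks and rail, so I use the top and side cameras.

Run:
```python
from h import *
np.set_printoptions(precision=3,suppress=True)
for n in('top','side'):
    im=read_camera(n);save(n+'2',im);C=cam(n)
    for l in ['rail','tray_hooks','tray_handle']: print(n,l,[(round(d['score'],2),d['centre']) for d in finder.tip_of(l,n)])
    s=get_state();p=s['tool_pos'];u=np.array([-.105,-.995,0]);hk=p+.066*u*0+.064*u+[0,0,.015];print(n,'hooks exp',proj(C,hk),hk)
    v=np.array([.995,-.105,0]);print([proj(C,hk+v*.065*k) for k in(-1,1)], 'rail', [proj(C,np.array([.549,-.233,.273])+v*.09*k) for k in(-1,0,1)])
a=cv2.resize(cv2.imread('pics/top2.png')[140:230,310:440],None,fx=6,fy=6,interpolation=cv2.INTER_CUBIC);cv2.imwrite('pics/t2c.png',a)
b=cv2.resize(cv2.imread('pics/side2.png')[50:250,250:450],None,fx=3,fy=3,interpolation=cv2.INTER_CUBIC);cv2.imwrite('pics/s2c.png',b)
```

```text
top rail [(0.77, [184.3, 393.7]), (0.42, [230.4, 245.4]), (0.33, [207.9, 245.8])]
top tray_hooks [(0.62, [178.7, 358.4]), (0.55, [159.6, 224.5])]
top tray_handle [(0.58, [177.6, 337.0]), (0.28, [252.6, 242.8])]
top hooks exp [179.352 358.702] [ 0.559 -0.133  0.323]
[array([203.189, 356.424]), array([155.747, 360.957])] rail [array([216.755, 390.04 ]), array([185.054, 392.842]), array([153.761, 395.608])]
side rail [(0.7, [124.5, 357.7])]
side tray_hooks [(0.57, [129.1, 335.0])]
side tray_handle [(0.97, [140.0, 320.0])]
side hooks exp [126.191 333.153] [ 0.559 -0.133  0.323]
[array([137.381, 351.976]), array([115.62 , 315.368])] rail [array([137.269, 382.378]), array([122.942, 357.164]), array([109.62 , 333.718])]
```

View pics/t2c.png

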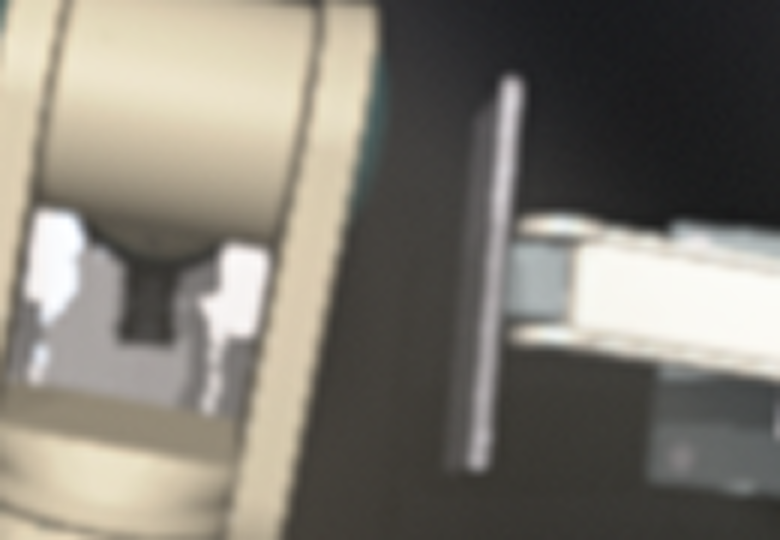

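View pics/s2c.png

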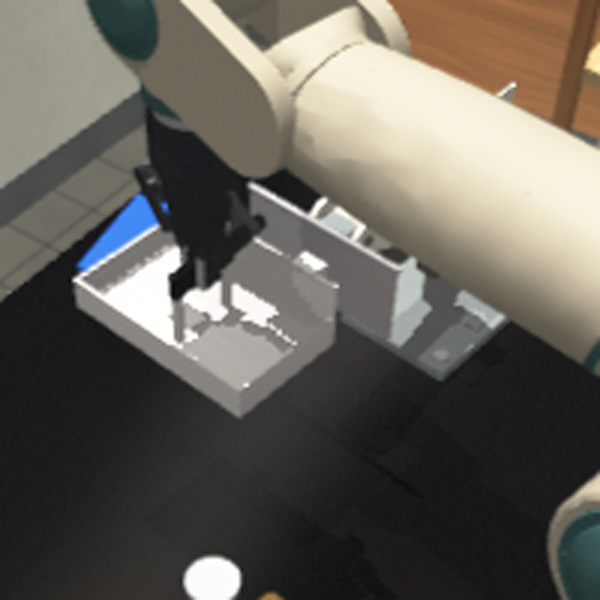

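The side crop shows the rail running from (333,112) to (385,139) in full-picture pixels. The near hook is within 2 px of where I expected it, so I carry on and move above the rail.

Call:
move_arm([
  [0, 0, 0, -0.1, -1.5, 0, 0],
  [0, 0, 0, -0.3, -3.5, 0, 0],
  [0, 0, 0, -0.5, -5.5, 0, 0],
  [0, 0, 0, -0.8, -7.5, 0, 0],
  [0, 0, 0, -1, -9, 0, 0],
  [0, 0, 0, -1, -10, 0, 0],
  [0, 0, 0, -1, -10, 0, 0],
  [0, 0, 0, -1, -10, -0.8, 0],
  [0, 0, 0, -1, -10, -0.8, 0],
  [0, 0, 0, -1, -10, -0.8, 0],
])

```text
clock: 10.52
tool_pos: [0.5557, -0.1661, 0.3012]
tool_rot: [-0.001, 0.741, 0.671, 0.002]
ft_force: [-1.7, 11.7, 2.2]
width: 0.0089
grip_force: 59.8
```

Run:
```python
from h import *
np.set_printoptions(precision=3,suppress=True)
s=get_state();print(s['clock'],s['tool_pos'],s['tool_rot'],s['ft_force'])
for n in('top','side'):
    im=read_camera(n);save(n+'3',im);C=cam(n)
    for l in ['rail','tray_hooks','tray_handle']: print(n,l,[(round(d['score'],2),d['centre']) for d in finder.tip_of(l,n)])
    u=np.array([-.105,-.995,0]);hk=s['tool_pos']+.064*u+[0,0,.015]
    v=np.array([.995,-.105,0]);print('hk',hk,[proj(C,hk+v*.065*k) for k in(-1,1)], 'rail', [proj(C,np.array([.549,-.233,.273])+v*.09*k) for k in(-1,0,1)])
a=cv2.resize(cv2.imread('pics/top3.png')[145:225,350:430],None,fx=5,fy=5,interpolation=cv2.INTER_CUBIC)
b=cv2.resize(cv2.imread('pics/side3.png')[90:170,310:390],None,fx=5,fy=5,interpolation=cv2.INTER_CUBIC);cv2.imwrite('pics/c3.png',np.hstack([a,b]))
```

```text
10.525 [ 0.556 -0.166  0.301] [-0.001  0.741  0.671  0.002] [-1.733 11.676  2.221]
top rail [(0.46, [182.3, 371.7])]
top tray_hooks [(0.85, [183.3, 392.1])]
top tray_handle [(0.75, [180.1, 373.7])]
hk [ 0.549 -0.23   0.316] [array([206.822, 392.291]), array([159.535, 396.458])] rail [array([216.755, 390.04 ]), array([185.054, 392.842]), array([153.761, 395.608])]
side rail []
side tray_hooks [(0.95, [109.7, 359.0])]
side tray_handle [(0.7, [125.9, 344.7])]
hk [ 0.549 -0.23   0.316] [array([121.349, 375.836]), array([101.408, 339.61 ])] rail [array([137.269, 382.378]), array([122.942, 357.164]), array([109.62 , 333.718])]
```

View pics/c3.png

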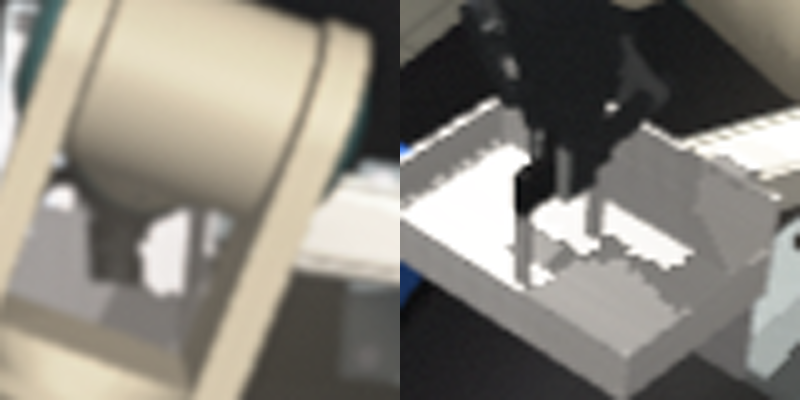

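Contact is 11.7 N in +y: the tray's back wall is pressing on the rail, because the wall hangs lower than the rail top. I back off a little until the force is gone.

Call:
move_arm([
  [0, 0, 0, 0, 0.1, 0, 0],
  [0, 0, 0, 0, 0.2, 0, 0],
  [0, 0, 0, 0, 0.2, 0, 0],
  [0, 0, 0, 0, 0.2, 0, 0],
])

```text
clock: 11.42
tool_pos: [0.5556, -0.1657, 0.3007]
tool_rot: [-0.0, 0.742, 0.67, 0.001]
ft_force: [-0.1, 6.8, 0.0]
width: 0.0087
grip_force: 59.4
```

Call:
move_arm([
  [0, 0, 0, 0, 0.15, 0, 0],
  [0, 0, 0, 0, 0.15, 0, 0],
  [0, 0, 0, 0, 0.15, 0, 0],
])

```text
clock: 11.8
tool_pos: [0.5552, -0.1657, 0.3]
tool_rot: [-0.0, 0.743, 0.67, -0.0]
ft_force: [-0.0, 0.8, -2.5]
width: 0.0093
grip_force: 59.0
```

Call:
move_arm([
  [0, 0, 0, 0, 0.1, 0, 0],
  [0, 0, 0, 0, 0.1, -0.5, 0],
  [0, 0, 0, 0, 0.1, -1, 0],
  [0, 0, 0, 0, 0.1, -1.5, 0],
  [0, 0, 0, 0, 0.1, -1.5, 0],
])

```text
clock: 12.42
tool_pos: [0.5551, -0.1643, 0.2846]
tool_rot: [-0.0, 0.743, 0.67, -0.0]
ft_force: [0.2, -0.2, -3.3]
width: 0.009
grip_force: 58.9
```

Call:
move_arm([
  [0, 0, 0, 0, 0, -0.5, 0],
  [0, 0, 0, 0, 0, -1, 0],
  [0, 0, 0, 0, 0, -1.5, 0],
  [0, 0, 0, 0, 0, -2, 0],
  [0, 0, 0, 0, 0, -2, 0],
])

```text
clock: 13.05
tool_pos: [0.5551, -0.1644, 0.2647]
tool_rot: [-0.0, 0.743, 0.67, -0.0]
ft_force: [-0.6, -1.8, -2.1]
width: 0.0089
grip_force: 58.9
```

Call:
move_arm([
  [0, 0, 0, 0, 0, -0.3, 0],
  [0, 0, 0, 0, 0.1, -0.6, 0],
  [0, 0, 0, 0, 0.1, -0.6, 0],
  [0, 0, 0, 0, 0.1, -0.6, 0],
])

```text
clock: 13.55
tool_pos: [0.5553, -0.1634, 0.2594]
tool_rot: [0.0, 0.743, 0.67, -0.0]
ft_force: [-0.6, -1.2, -2.7]
width: 0.0088
grip_force: 59.0
```

Call:
move_arm([
  [0, 0, 0, 0, 0.2, -0.5, 0],
  [0, 0, 0, 0, 0.4, -1, 0],
  [0, 0, 0, 0, 0.4, -1, 0],
  [0, 0, 0, 0, 0.4, -1, 0],
  [0, 0, 0, 0, 0.4, -1, 0],
])

```text
clock: 14.18
tool_pos: [0.5553, -0.1596, 0.2494]
tool_rot: [0.0, 0.743, 0.67, -0.0]
ft_force: [0.4, -5.1, -2.0]
width: 0.009
grip_force: 58.9
```

Run:
```python
from h import *
np.set_printoptions(precision=3,suppress=True)
s=get_state();print(s['clock'],s['tool_pos'],s['tool_rot'],s['ft_force'],s['wrist_torque'])
for n in('top','side'):
    im=read_camera(n);save(n+'4',im);C=cam(n)
    u=np.array([-.105,-.995,0]);print(n,proj(C,s['tool_pos']+.064*u+[0,0,.015]),[(round(d['score'],2),d['centre']) for d in finder.tip_of('tray_hooks',n)])
b=cv2.resize(cv2.imread('pics/side4.png')[50:170,300:440],None,fx=5,fy=5,interpolation=cv2.INTER_CUBIC);cv2.imwrite('pics/c4.png',b)
```

```text
14.175 [ 0.555 -0.16   0.249] [ 0.     0.743  0.67  -0.   ] [ 0.364 -5.067 -1.954] [-0.735 -0.045  0.036]
top [185.61  388.909] [(0.84, [188.4, 389.6])]
side [127.163 355.208] [(0.56, [127.2, 355.5])]
```

View pics/c4.png

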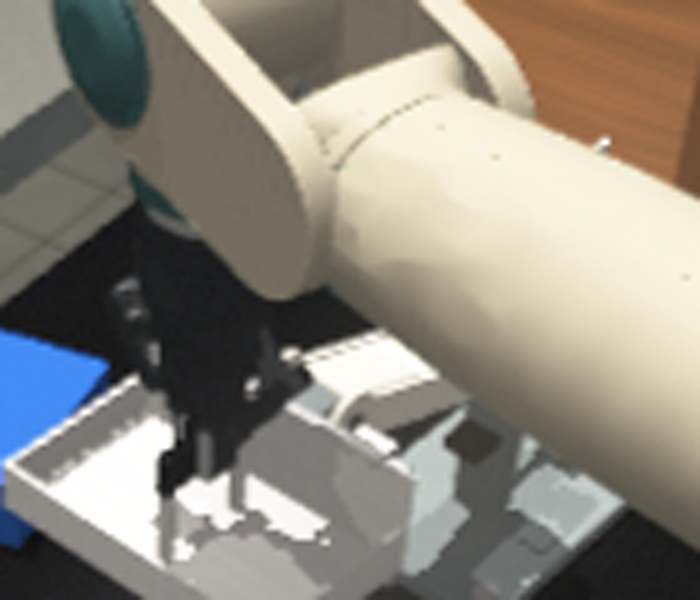

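Both hooks are over the rail, the plate is behind the tray's back wall, and the arm has started to sink. Next I lower further with less outward shift.

Call:
move_arm([
  [0, 0, 0, 0, 0, -0.3, 0],
  [0, 0, 0, 0, 0, -0.6, 0],
  [0, 0, 0, 0, 0, -0.8, 0],
  [0, 0, 0, 0, 0, -0.8, 0],
  [0, 0, 0, 0, 0, -0.8, 0],
])

```text
clock: 15.0
tool_pos: [0.5554, -0.1591, 0.2415]
tool_rot: [0.0, 0.742, 0.67, 0.0]
ft_force: [0.5, 0.8, -1.6]
width: 0.009
grip_force: 59.3
```

Call:
move_arm([
  [0, 0, 0, 0, 0.1, -0.3, 0],
  [0, 0, 0, 0, 0.15, -0.5, 0],
  [0, 0, 0, 0, 0.15, -0.5, 0],
  [0, 0, 0, 0, 0.15, -0.5, 0],
])

```text
clock: 15.5
tool_pos: [0.5553, -0.1579, 0.2364]
tool_rot: [0.0, 0.743, 0.67, 0.0]
ft_force: [1.1, 1.1, -0.4]
width: 0.009
grip_force: 59.3
```

Call:
move_arm([
  [0, 0, 0, 0, 0.1, -0.2, 0],
  [0, 0, 0, 0, 0.15, -0.35, 0],
  [0, 0, 0, 0, 0.15, -0.35, 0],
  [0, 0, 0, 0, 0.15, -0.35, 0],
  [0, 0, 0, 0, 0.15, -0.35, 0],
  [0, 0, 0, 0, 0.15, -0.35, 0],
])

```text
clock: 16.25
tool_pos: [0.5552, -0.1564, 0.2328]
tool_rot: [0.0, 0.743, 0.67, -0.0]
ft_force: [0.6, -2.1, -0.8]
width: 0.0089
grip_force: 59.3
```

Run:
```python
from h import *
np.set_printoptions(precision=3,suppress=True)
s=get_state();print(s['clock'],s['tool_pos'],s['ft_force'],s['wrist_torque'])
for n in('top','side'):
    im=read_camera(n);save(n+'5',im);C=cam(n)
    print([(l,[(round(d['score'],2),d['centre']) for d in finder.tip_of(l,n)][:2]) for l in('tray_handle','tray_hooks','rail','pivot')])
save('w5',read_camera('wrist'))
```

```text
16.25 [ 0.555 -0.156  0.233] [ 0.632 -2.11  -0.787] [-0.349 -0.128 -0.032]
[('tray_handle', [(0.59, [184.5, 367.5])]), ('tray_hooks', []), ('rail', [(0.21, [212.2, 265.9])]), ('pivot', [(0.88, [195.4, 454.8]), (0.61, [213.3, 284.8])])]
[('tray_handle', [(0.93, [143.1, 342.6]), (0.61, [259.2, 306.0])]), ('tray_hooks', [(0.95, [134.0, 353.1])]), ('rail', [(0.42, [135.6, 349.1])]), ('pivot', [])]
```

Call:
move_arm([
  [0, 0, 0, 0, 0, -0.3, 0],
  [0, 0, 0, 0, 0, -0.4, 0],
  [0, 0, 0, 0, 0, -0.4, 0],
  [0, 0, 0, 0, 0, -0.4, 0],
  [0, 0, 0, 0, 0, -0.4, 0],
  [0, 0, 0, 0, 0, -0.4, 0],
])

```text
clock: 17.55
tool_pos: [0.5553, -0.1563, 0.2289]
tool_rot: [0.0, 0.743, 0.67, 0.0]
ft_force: [0.3, 1.7, 1.6]
width: 0.009
grip_force: 59.5
```

Call:
move_arm([
  [0, 0, 0, 0, 0.05, 0.15, 0],
  [0, 0, 0, 0, 0.05, 0.15, 0],
  [0, 0, 0, 0, 0.05, 0.15, 0],
  [0, 0, 0, 0, 0.05, 0.15, 0],
  [0, 0, 0, 0, 0.05, 0.15, 0],
  [0, 0, 0, 0, 0.05, 0.15, 0],
  [0, 0, 0, 0, 0.05, 0.15, 0],
  [0, 0, 0, 0, 0.05, 0.15, 0],
])

```text
clock: 18.55
tool_pos: [0.5553, -0.1559, 0.2303]
tool_rot: [0.0, 0.743, 0.67, -0.0]
ft_force: [-1.0, -1.7, -0.5]
width: 0.0092
grip_force: 59.3
```

Call:
move_arm([
  [0, 0, 0, 0, 0, 0, 1.5],
  [0, 0, 0, 0, 0, 0, 2.5],
  [0, 0, 0, 0, 0, 0, 3],
  [0, 0, 0, 0, 0, 0, 3],
  [0, 0, 0, 0, 0, 0, 3],
  [0, 0, 0, 0, 0, 0, 3],
  [0, 0, 0, 0, 0, 0, 3],
  [0, 0, 0, 0, 0, 0, 3],
  [0, 0, 0, 0, 0, 0, 3],
  [0, 0, 0, 0, 0, 0, 3],
])

```text
clock: 19.8
tool_pos: [0.5553, -0.1558, 0.2303]
tool_rot: [0.0, 0.743, 0.67, 0.0]
ft_force: [-0.2, -0.2, 0.3]
width: 0.0303
grip_force: 0.0
```

Call:
move_arm([
  [0, 0, 0, 0, 0, 2, 3],
  [0, 0, 0, 0, 0, 5, 4],
  [0, 0, 0, 0, 2, 9, 5],
  [0, 0, 0, 0, 6, 12, 5],
  [0, 0, 0, -2, 11, 14, 6],
  [0, 0, 0, -4, 16, 14, 6],
  [0, 0, 0, -6, 21, 12, 6],
  [0, 0, 0, -7, 26, 10, 6],
  [0, 0, 0, -7, 30, 8, 6],
  [0, 0, 0, -7, 30, 8, 6],
  [0, 0, 0, -7, 30, 8, 6],
])

```text
clock: 21.18
tool_pos: [0.4855, 0.1437, 0.3109]
tool_rot: [0.0, 0.743, 0.67, 0.0]
ft_force: [0.8, -0.3, -0.2]
width: 0.06
grip_force: 0.0
```

```bash
cat >> h.py <<'E'
def weights(C,im,z=.018):
    h=cv2.cvtColor(im,cv2.COLOR_RGB2HSV);m=cv2.inRange(h,(12,80,90),(30,255,255));n,_,st,c=cv2.connectedComponentsWithStats(m)
    return [(int(st[i,4]),np.round(c[i][::-1],1),np.round(atz(C,c[i][::-1],z)[:2],3)) for i in range(1,n) if st[i,4]>25]
E
python3 - <<'E'
from h import *
np.set_printoptions(precision=3,suppress=True)
s=get_state();print(s['clock'],s['tool_pos'],s['tool_rot'],s['ft_force'],s['joints'])
C=cam('wrist',s);im=read_camera('wrist');save('w6',im)
for w in weights(C,im): print(w)
for l in('big0_mid','small0_mid','box_floor'):print(l,[(round(d['score'],2),np.round(d['centre']),np.round(atz(C,d['centre'],.017)[:2],3)) for d in finder.tip_of(l,'wrist')])
R_={}
for n in('top','side'):
    im=read_camera(n);save(n+'6',im);D=cam(n)
    for w in weights(D,im):
        if w[2][1]<.3 and w[2][1]>-.05 and w[2][0]<.6: print(n,w)
    for l in('tray_handle','tray_hooks','rail'):
        r=finder.tip_of(l,n);print(n,l,[(round(d['score'],2),d['centre']) for d in r][:2]);R_[n,l]=r
for l in('tray_handle','tray_hooks','rail'):
    if R_['top',l] and R_['side',l]: print(l,tri((cam('top'),R_['top',l][0]['centre']),(cam('side'),R_['side',l][0]['centre'])))
b=cv2.resize(cv2.imread('pics/side6.png')[50:170,300:440],None,fx=3,fy=3,interpolation=cv2.INTER_CUBIC)
a=cv2.resize(cv2.imread('pics/top6.png')[140:230,340:480],None,fx=2.7,fy=4,interpolation=cv2.INTER_CUBIC);cv2.imwrite('pics/c6.png',np.hstack([b,a[:360]]))
E
```

```text
21.175 [0.485 0.144 0.311] [0.    0.743 0.67  0.   ] [ 0.799 -0.256 -0.245] [ 0.215 -0.005  1.302 -0.     1.844  0.318]
(83, array([ 85.8, 334.6]), array([0.508, 0.225]))
(126, array([ 83.5, 325.7]), array([0.497, 0.229]))
(150, array([ 81.6, 206.7]), array([0.351, 0.246]))
(75, array([ 90.4, 274.5]), array([0.433, 0.227]))
(2084, array([150.6, 566.8]), array([0.805, 0.113]))
(87, array([ 89.7, 266.3]), array([0.423, 0.229]))
(83, array([129.5, 333.8]), array([0.502, 0.172]))
(275, array([136.6, 275.1]), array([0.425, 0.171]))
(79, array([131.4, 332. ]), array([0.499, 0.17 ]))
(100, array([186.8, 329.1]), array([0.488, 0.096]))
(64, array([190.2, 326.6]), array([0.484, 0.092]))
(499, array([245.1, 293.5]), array([0.429, 0.015]))
big0_mid [(0.7, array([246., 292.]), array([0.427, 0.013]))]
small0_mid [(0.73, array([135., 276.]), array([0.426, 0.173]))]
box_floor []
top (83, array([212.6, 287.4]), array([0.487, 0.089]))
top (120, array([229.3, 309.9]), array([0.429, 0.011]))
top (41, array([232.5, 246.2]), array([0.418, 0.231]))
top tray_handle []
top tray_hooks [(0.92, [188.6, 386.7])]
top rail [(0.8, [186.8, 387.8]), (0.31, [215.1, 285.5])]
side (148, array([254.1, 339.8]), array([0.425, 0.014]))
side (93, array([262.8, 306.8]), array([0.482, 0.094]))
side (100, array([280.2, 283.9]), array([0.497, 0.174]))
side (176, array([296.2, 268.8]), array([0.498, 0.235]))
side (97, array([296.7, 305.2]), array([0.42 , 0.177]))
side (113, array([313.1, 291. ]), array([0.42 , 0.235]))
side tray_handle []
side tray_hooks []
side rail []
```

View pics/c6.png

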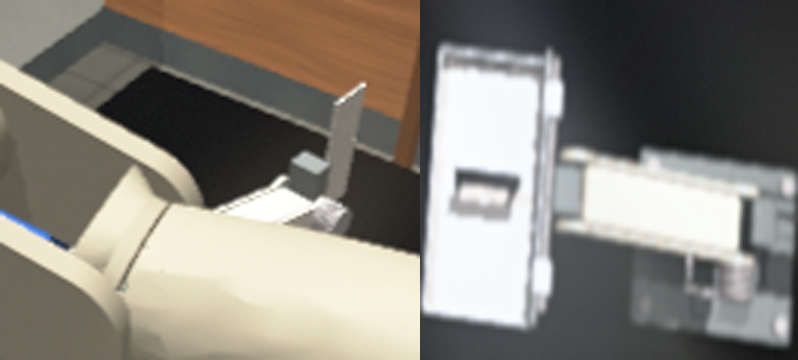

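The tray hangs straight by both hooks, roughly centred on the rail (top crop: hooks at the rail ends, handle mid-bay). From the rail height the arm is at about -0.25, so 400–500 g is needed. I start with the big weight at (0.428, 0.013).

Call:
move_arm([
  [0, 0, 0.17, -0.6, -1.5, -1, 6],
  [0, 0, 0.34, -1.2, -3, -3, 6],
  [0, 0, 0.51, -2, -5, -5, 6],
  [0, 0, 0.68, -2.8, -7, -7, 6],
  [0, 0, 0.85, -3.5, -9, -9, 6],
  [0, 0, 1.02, -4.2, -10.5, -12, 6],
  [0, 0, 1.19, -5, -12, -15, 6],
  [0, 0, 1.36, -5.7, -13, -17, 6],
  [0, 0, 1.53, -5.8, -13.1, -18, 6],
  [0, 0, 1.67, -5.8, -13.1, -20, 6],
  [0, 0, 1.67, -5.8, -13.1, -22, 6],
  [0, 0, 1.67, -5.8, -13.1, -22, 6],
])

```text
clock: 23.28
tool_pos: [0.4263, 0.0132, 0.0891]
tool_rot: [-0.002, 0.002, 1.0, 0.0]
ft_force: [-0.5, -0.1, 0.1]
width: 0.0602
grip_force: 0.0
```

Run:
```python
from h import *
np.set_printoptions(precision=3,suppress=True)
s=get_state();print(s['clock'],s['tool_pos'],s['tool_rot'])
C=cam('wrist',s);im=read_camera('wrist');save('w7',im)
for w in weights(C,im): print(w)
print([(round(d['score'],2),np.round(d['centre']),np.round(atz(C,d['centre'],.019)[:2],3)) for d in finder.tip_of('big0_mid','wrist')])
```

```text
23.275 [0.426 0.013 0.089] [-0.002  0.002  1.     0.   ]
(2648, array([183.7, 319.7]), array([0.408, 0.01 ]))
(6342, array([241.4, 599.7]), array([0.451, 0.207]))
(369, array([205.8, 321.6]), array([0.424, 0.011]))
(80, array([203.9, 637.1]), array([0.423, 0.225]))
(132, array([268. , 434.4]), array([0.471, 0.092]))
(996, array([294.8, 527. ]), array([0.494, 0.163]))
(84, array([291. , 572.2]), array([0.491, 0.196]))
[(0.64, array([214., 320.]), array([0.429, 0.01 ]))]
```

Call:
move_arm([
  [0, 0, 0, 0.2, -0.2, -3, 6],
  [0, 0, 0, 0.2, -0.2, -6, 6],
  [0, 0, 0, 0.2, -0.2, -8.4, 6],
  [0, 0, 0, 0.2, -0.2, -8.4, 6],
  [0, 0, 0, 0.2, -0.2, -8.4, 3],
  [0, 0, 0, 0.2, -0.2, -8.4, 2],
  [0, 0, 0, 0.2, -0.2, -8.4, 2],
  [0, 0, 0, 0.2, -0.2, -8.4, 2],
  [0, 0, 0, 0.2, -0.2, -7, 2],
  [0, 0, 0, 0.2, -0.2, -3, 2],
  [0, 0, 0, 0.2, -0.2, 2, 2],
  [0, 0, 0, 0.2, -0.2, 8, 2],
])

```text
clock: 24.88
tool_pos: [0.4286, 0.0112, 0.1726]
tool_rot: [-0.0, 0.002, 1.0, 0.0]
ft_force: [1.1, -0.2, -2.1]
width: 0.0329
grip_force: 60.0
```

Call:
move_arm([
  [0, 0, -0.17, 0, 0, 4, 2],
  [0, 0, -0.34, 0.5, -1, 8, 2],
  [0, 0, -0.51, 1.5, -2.5, 11, 2],
  [0, 0, -0.68, 2.5, -4, 13, 2],
  [0, 0, -0.85, 3.5, -6, 13, 2],
  [0, 0, -1.02, 4.5, -8, 13, 2],
  [0, 0, -1.19, 5.5, -10, 13, 2],
  [0, 0, -1.36, 6.5, -12, 13, 2],
  [0, 0, -1.53, 7.8, -13.7, 13, 2],
  [0, 0, -1.67, 7.8, -13.7, 13, 2],
  [0, 0, -1.67, 7.8, -13.7, 12, 2],
  [0, 0, -1.67, 7.8, -13.7, 10, 2],
])

```text
clock: 26.38
tool_pos: [0.5073, -0.1257, 0.271]
tool_rot: [0.001, 0.741, 0.671, 0.001]
ft_force: [-1.1, -0.3, -2.0]
width: 0.0329
grip_force: 60.1
```

Run:
```python
from h import *
np.set_printoptions(precision=3,suppress=True)
s=get_state();print(s['clock'],s['tool_pos'],s['tool_rot'],s['width'])
for n in('top','side'):
    save(n+'8',read_camera(n));D=cam(n)
    for l in('tray_handle','tray_floor'):print(n,l,[(round(d['score'],2),np.round(d['centre']),atz(D,d['centre'],.245 if l[5]=='h' else .182)) for d in finder.tip_of(l,n)][:2])
im=read_camera('wrist');save('w8',im);C=cam('wrist',s)
print([(l,[(round(d['score'],2),np.round(d['centre']),atz(C,d['centre'],.245)) for d in finder.tip_of(l,'wrist')][:1]) for l in('tray_handle','tray_floor')])
```

```text
26.375 [ 0.507 -0.126  0.271] [0.001 0.741 0.671 0.001] 0.03294116181019506
top tray_handle []
top tray_floor [(0.35, array([211., 264.]), array([0.483, 0.145, 0.182]))]
side tray_handle [(0.75, array([145., 342.]), array([ 0.548, -0.16 ,  0.245])), (0.73, array([148., 347.]), array([ 0.529, -0.156,  0.245]))]
side tray_floor [(0.58, array([159., 341.]), array([ 0.555, -0.164,  0.182]))]
[('tray_handle', []), ('tray_floor', [(0.83, array([234., 391.]), array([ 0.544, -0.128,  0.245]))])]
```

View pics/w8.png

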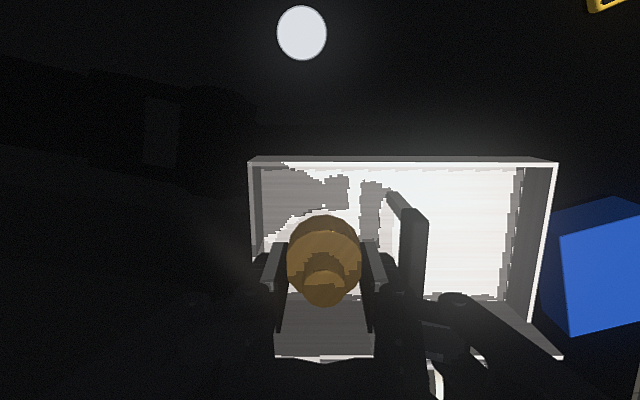

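The weight hangs over the near bay, clear of the handle and walls. I lower it and release.

Call:
move_arm([
  [0, 0, 0, -0.2, 0, -2, 2],
  [0, 0, 0, -0.2, 0, -4, 2],
  [0, 0, 0, -0.2, 0, -6, 2],
  [0, 0, 0, -0.2, 0, -7.8, 2],
  [0, 0, 0, -0.2, 0, -7.8, 2],
  [0, 0, 0, -0.2, 0, -7.8, 3.8],
  [0, 0, 0, -0.2, 0, -7.8, 4.6],
  [0, 0, 0, -0.2, 0, -7.8, 4.6],
  [0, 0, 0, -0.2, 0, -7.8, 4.6],
  [0, 0, 0, -0.2, 0, -4, 4.6],
  [0, 0, 0, -0.2, 0, 0, 4.6],
  [0, 0, 0, -0.2, 0, 4, 4.6],
])

```text
clock: 28.32
tool_pos: [0.5052, -0.1258, 0.3118]
tool_rot: [0.0, 0.743, 0.67, 0.0]
ft_force: [0.5, -0.1, 0.4]
width: 0.0456
grip_force: 0.0
```

Call:
move_arm([
  [0, 0, 0, 0, 4, 0, 6],
  [0, 0, 0, 0, 9, 0, 6],
  [0, 0, 0, -0.2, 15, -2, 6],
  [0, 0, 0, -0.3, 20, -5, 6],
  [0, 0, 0, -0.5, 25, -8, 6],
  [0, 0, 0, -0.5, 30, -12, 6],
  [0, 0, 0, -0.5, 34, -16, 6],
  [0, 0, 0, -0.5, 35.8, -20, 6],
  [0, 0, 0, -0.5, 35.8, -22, 6],
  [0, 0, 0, -0.5, 35.8, -22, 6],
])

```text
clock: 29.58
tool_pos: [0.4993, 0.232, 0.0886]
tool_rot: [-0.001, 0.742, 0.67, -0.002]
ft_force: [0.7, 0.1, -0.6]
width: 0.0599
grip_force: 0.0
```

```bash
cat > look.py <<'E'
from h import *
import sys
np.set_printoptions(precision=3,suppress=True)
s=get_state();print(s['clock'],s['tool_pos'],s['width'])
C=cam('wrist',s);im=read_camera('wrist');save('w_%d'%(s['clock']*10),im)
for l,z in(('big0_mid',.019),('small0_mid',.0155)):print(l,[(round(d['score'],2),np.round(d['centre']),np.round(atz(C,d['centre'],z)[:2],3)) for d in finder.tip_of(l,'wrist') if d['score']>.25])
print(*weights(C,im),sep='\n')
E
python3 look.py
```

```text
29.575 [0.499 0.232 0.089] 0.05994822390477256
big0_mid []
small0_mid []
(27, array([  0., 123.]), array([0.399, 0.368]))
(81, array([  4.2, 387.1]), array([0.547, 0.351]))
(914, array([ 26.8, 348. ]), array([0.524, 0.341]))
(107, array([ 17.2, 638.1]), array([0.69 , 0.329]))
(744, array([ 19.5, 150.4]), array([0.411, 0.357]))
(27, array([ 26. , 209.8]), array([0.445, 0.35 ]))
(46, array([ 71.1, 637.6]), array([0.695, 0.3  ]))
(197, array([179.6,  78.4]), array([0.339, 0.269]))
(2273, array([204.8, 327.6]), array([0.502, 0.234]))
(1481, array([215.1, 219.2]), array([0.427, 0.235]))
(1363, array([223.7, 104.6]), array([0.347, 0.236]))
(1335, array([280.9, 336.5]), array([0.502, 0.175]))
(442, array([354.8, 326.2]), array([0.488, 0.11 ]))
```

Call:
move_arm([
  [0, 0, 0, 0.1, 0, -3, 6],
  [0, 0, 0, 0.1, 0, -6, 6],
  [0, 0, 0, 0.1, 0, -8.4, 6],
  [0, 0, 0, 0.1, 0, -8.4, 6],
  [0, 0, 0, 0.1, 0, -8.4, 3],
  [0, 0, 0, 0.1, 0, -8.4, 2],
  [0, 0, 0, 0.1, 0, -8.4, 2],
  [0, 0, 0, 0.1, 0, -8.4, 2],
  [0, 0, 0, 0.1, 0, -7, 2],
  [0, 0, 0, 0.1, 0, -3, 2],
  [0, 0, 0, 0.1, 0, 2, 2],
  [0, 0, 0, 0.1, 0, 8, 2],
])

```text
clock: 31.22
tool_pos: [0.5006, 0.2319, 0.1721]
tool_rot: [-0.0, 0.743, 0.67, -0.001]
ft_force: [0.4, 0.8, -1.7]
width: 0.0335
grip_force: 60.0
```

Call:
move_arm([
  [0, 0, 0, 1, -3, 4, 2],
  [0, 0, 0, 2, -7, 8, 2],
  [0, 0, 0, 3.5, -12, 12, 2],
  [0, 0, 0, 5, -17, 13, 2],
  [0, 0, 0, 6.5, -22, 13, 2],
  [0, 0, 0, 8, -27, 13, 2],
  [0, 0, 0, 9.5, -32, 13, 2],
  [0, 0, 0, 10.7, -35, 13, 2],
  [0, 0, 0, 10.7, -36.5, 12, 2],
  [0, 0, 0, 10.7, -36.5, 9, 2],
  [0, 0, 0, 10.7, -36.5, 7, 2],
  [0, 0, 0, 10.7, -36.5, 7, 2],
])

```text
clock: 32.72
tool_pos: [0.6071, -0.1319, 0.2383]
tool_rot: [-0.002, 0.742, 0.67, -0.001]
ft_force: [1.5, 0.0, -2.0]
width: 0.0332
grip_force: 60.1
```

Run:
```python
from h import *
s=get_state();print(s['clock'],s['tool_pos'],s['tool_rot'],s['width']);save('w9',read_camera('wrist'))
```

```text
32.725 [ 0.60713812 -0.13186358  0.23831538] [-0.00184767  0.74227853  0.67008808 -0.00106727] 0.033164974676668735
```

View pics/w9.png

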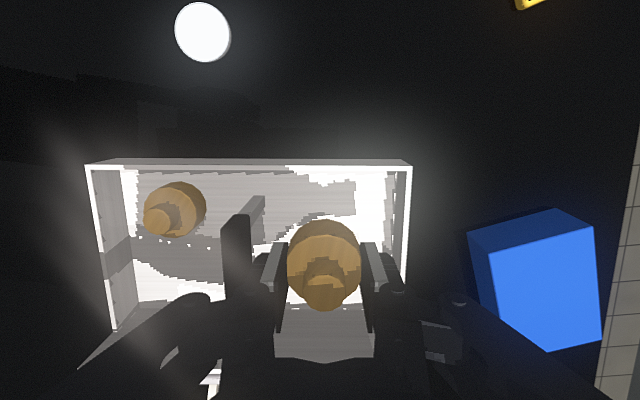

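The first weight stands in the near bay, and the second is over the far bay with clearance on both sides.

Call:
move_arm([
  [0, 0, 0, 0, 0, -2, 2],
  [0, 0, 0, 0, 0, -4, 2],
  [0, 0, 0, 0, 0, -5.8, 2],
  [0, 0, 0, 0, 0, -6.8, 2],
  [0, 0, 0, 0, 0, -6.8, 2],
  [0, 0, 0, 0, 0, -6.8, 3.8],
  [0, 0, 0, 0, 0, -6.8, 4.6],
  [0, 0, 0, 0, 0, -6.8, 4.6],
  [0, 0, 0, 0, 0, -6.8, 4.6],
  [0, 0, 0, 0, 0, -3, 4.6],
  [0, 0, 0, 0, 0, 1, 4.6],
  [0, 0, 0, 0, 0, 6, 4.6],
])

```text
clock: 34.28
tool_pos: [0.6079, -0.1328, 0.3008]
tool_rot: [-0.001, 0.743, 0.67, -0.0]
ft_force: [0.3, -0.4, 0.5]
width: 0.0457
grip_force: 0.0
```

Call:
move_arm([
  [0, 0, 0, 0, 2, 5, 4.6],
  [0, 0, 0, -1, 6, 7, 4.6],
  [0, 0, 0, -3, 11, 7, 4.6],
  [0, 0, 0, -5, 16, 7, 5],
  [0, 0, 0, -7, 21, 7, 5],
  [0, 0, 0, -9, 26, 3, 5],
  [0, 0, 0, -10, 30, -2, 5],
  [0, 0, 0, -11, 31, -6, 5],
  [0, 0, 0, -11, 31, -10, 5],
  [0, 0, 0, -11, 31, -10, 5],
])

```text
clock: 35.52
tool_pos: [0.4967, 0.1769, 0.1973]
tool_rot: [-0.001, 0.742, 0.67, -0.003]
ft_force: [-0.0, 0.3, 0.7]
width: 0.0503
grip_force: 0.0
```

```bash
python3 look.py
python3 - <<'E'
from h import *
np.set_printoptions(precision=3,suppress=True)
R_={}
for n in('top','side'):
    save(n+'10',read_camera(n))
    for l in('rail','tray_handle','tray_hooks'):
        r=finder.tip_of(l,n);print(n,l,[(round(d['score'],2),d['centre']) for d in r][:2]);R_[n,l]=r
for l in('tray_handle','tray_hooks','rail'):
    if R_['top',l] and R_['side',l]: print(l,tri((cam('top'),R_['top',l][0]['centre']),(cam('side'),R_['side',l][0]['centre'])))
b=cv2.resize(cv2.imread('pics/side10.png')[60:190,310:450],None,fx=4,fy=4,interpolation=cv2.INTER_CUBIC)
cv2.imwrite('pics/c10.png',b)
E
```

```text
35.525 [0.497 0.177 0.197] 0.0503004525897918
big0_mid []
small0_mid [(0.72, array([181., 255.]), array([0.425, 0.174]))]
(497, array([124.9, 244.7]), array([0.425, 0.23 ]))
(2622, array([208. , 610.8]), array([0.783, 0.109]))
(283, array([173.1, 328.9]), array([0.5  , 0.175]))
(688, array([180.8, 255.5]), array([0.427, 0.175]))
(108, array([195.4, 332.5]), array([0.502, 0.152]))
(208, array([243. , 324.1]), array([0.488, 0.1  ]))
(111, array([249.9, 322. ]), array([0.485, 0.092]))
top rail [(0.71, [188.5, 384.6])]
top tray_handle [(0.89, [184.7, 362.1])]
top tray_hooks []
side rail [(0.54, [147.7, 347.1]), (0.38, [311.6, 289.2])]
side tray_handle [(0.72, [158.5, 337.4])]
side tray_hooks [(0.57, [148.3, 354.0])]
tray_handle (array([ 0.561, -0.155,  0.188]), np.float64(0.0007024097430171872))
rail (array([ 0.558, -0.218,  0.185]), np.float64(0.009836550230214436))
```

View pics/c10.png

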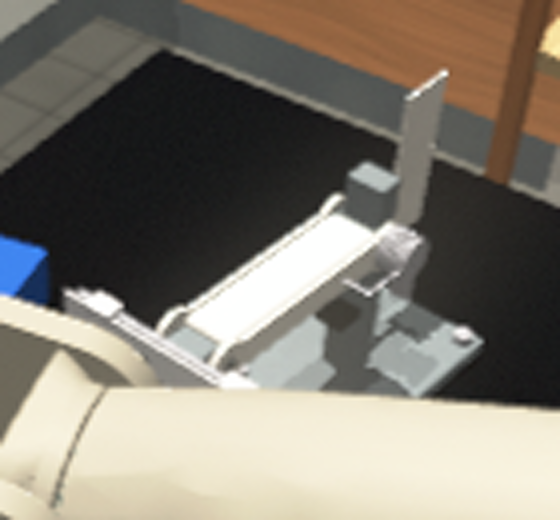

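The side crop shows the arm near level with the tray still hooked; the tail pointer is hidden behind the mast. I work the angle out from pixel shifts instead.

Run:
```python
from h import *
np.set_printoptions(precision=2,suppress=True)
T,S=cam('top'),cam('side')
o=np.array([.105,.995,0])
h0=np.array([.5553,-.1556,.2453])
def H(a,a0=-.253): return h0+o*.2*(np.cos(a)-np.cos(a0))+np.array([0,0,-.2*(np.sin(a)-np.sin(a0))])
print('tri0',tri((T,[184.5,367.5]),(S,[143.1,342.6])))
print('meas side d',np.array([158.5-143.1,337.4-342.6]),'hook d',[14.3,.9],'top d',[.2,-5.4])
for a in(-.09,-.06,-.04,-.02,0,.02,.04): print(a,proj(S,H(a))-proj(S,H(-.26)),proj(T,H(a))-proj(T,H(-.26)))
```

```text
tri0 (array([ 0.55, -0.17,  0.24]), np.float64(0.002018285528541739))
meas side d [15.4 -5.2] hook d [14.3, 0.9] top d [0.2, -5.4]
-0.09 [ 9.87 -1.55] [ 1.25 -3.12]
-0.06 [11.49 -1.67] [ 1.48 -3.46]
-0.04 [12.54 -1.73] [ 1.64 -3.65]
-0.02 [13.58 -1.77] [ 1.8  -3.81]
0 [14.59 -1.8 ] [ 1.97 -3.94]
0.02 [15.59 -1.8 ] [ 2.13 -4.05]
0.04 [16.56 -1.78] [ 2.3  -4.13]
```

Call:
move_arm([
  [0, 0, 0, 0, 0, 5, 5],
  [0, 0, 0, 0, -4, 9, 5],
  [0, 0, 0, 1, -9, 12, 5],
  [0, 0, 0, 3, -14, 14, 5],
  [0, 0, 0, 4, -18, 14, 5],
  [0, 0, 0, 5, -20, 14, 5],
  [0, 0, 0, 5.8, -20.7, 14, 5],
  [0, 0, 0, 5.8, -20.7, 14, 5],
  [0, 0, 0, 5.8, -20.7, 14, 5],
])

```text
clock: 37.2
tool_pos: [0.5562, -0.0286, 0.3403]
tool_rot: [-0.0, 0.742, 0.67, 0.0]
ft_force: [0.4, 0.1, 0.6]
width: 0.0502
grip_force: 0.0
```

```bash
cat > tl.py <<'E'
from h import *
import pickle,sys
np.set_printoptions(precision=3,suppress=True)
s=get_state();C=cam('wrist',s);im=read_camera('wrist');save('t_%d'%(s['clock']*10),im)
o={l:finder.tip_of(l,'wrist') for l in('tray_handle','tray_hooks','rail','tray_floor','big0_mid')}
print(s['clock'],s['tool_pos']);print({k:[(round(d['score'],2),d['centre']) for d in v] for k,v in o.items()})
w=weights(C,im);print(w)
pickle.dump((C,o,w),open('v%s.pkl'%sys.argv[1],'wb'))
E
python3 tl.py 1
```

```text
37.2 [ 0.556 -0.029  0.34 ]
{'tray_handle': [(0.88, [298.3, 334.3])], 'tray_hooks': [(0.76, [351.4, 338.8])], 'rail': [(0.72, [354.4, 338.1])], 'tray_floor': [(0.86, [267.1, 337.4])], 'big0_mid': [(0.66, [255.3, 287.2])]}
[(294, array([  5.7, 204.8]), array([0.427, 0.164])), (149, array([  3.3, 266.1]), array([0.503, 0.159])), (1428, array([ 56.1, 514.1]), array([0.814, 0.066])), (411, array([ 64.7, 262.6]), array([0.488, 0.089])), (705, array([254.1, 287.2]), array([ 0.483, -0.186])), (174, array([253.7, 373.1]), array([ 0.616, -0.198]))]
```

Call:
move_arm([
  [0, 0, 0, 0, -4, 0, 5],
  [0, 0, 0, 0, -8, 0, 5],
  [0, 0, 0, 0, -8, 0, 5],
  [0, 0, 0, 0, -8, 0, 5],
])

```text
clock: 38.0
tool_pos: [0.5563, -0.1094, 0.3404]
tool_rot: [-0.0, 0.743, 0.67, 0.0]
ft_force: [-0.6, 0.7, 0.2]
width: 0.0497
grip_force: 0.0
```

```bash
python3 tl.py 2
```

```text
38.0 [ 0.556 -0.109  0.34 ]
{'tray_handle': [(0.97, [222.5, 327.4])], 'tray_hooks': [(0.95, [289.0, 330.2]), (0.34, [177.6, 374.3])], 'rail': [(0.85, [286.8, 331.7])], 'tray_floor': [(0.79, [204.0, 331.7])], 'big0_mid': [(0.86, [187.5, 277.0]), (0.5, [204.0, 329.9])]}
[(135, array([  3.3, 253.1]), array([0.488, 0.08 ])), (528, array([ 22.1, 533.2]), array([0.836, 0.023])), (800, array([179. , 376.5]), array([ 0.628, -0.161])), (914, array([184.4, 276.4]), array([ 0.483, -0.154]))]
```

Call:
move_arm([
  [0, 0, 0, -4, 3, 0, 5],
  [0, 0, 0, -8, 4, 0, 5],
  [0, 0, 0, -8, 4, 0, 5],
  [0, 0, 0, -8, 4, 0, 5],
])

```text
clock: 38.8
tool_pos: [0.4766, -0.0698, 0.3406]
tool_rot: [0.0, 0.742, 0.67, 0.0]
ft_force: [0.3, 0.1, -0.1]
width: 0.0502
grip_force: 0.0
```

```bash
python3 tl.py 3
```

```text
38.8 [ 0.477 -0.07   0.341]
{'tray_handle': [(0.58, [253.6, 414.5])], 'tray_hooks': [], 'rail': [], 'tray_floor': [(0.92, [231.6, 401.5])], 'big0_mid': [(0.76, [214.9, 355.6])]}
[(1013, array([ 36.8, 578.3]), array([0.815, 0.039])), (411, array([ 23.2, 318.7]), array([0.487, 0.089])), (714, array([201.9, 454.6]), array([ 0.661, -0.168])), (768, array([212.8, 355.4]), array([ 0.514, -0.17 ]))]
```

Run:
```python
from h import *
import pickle
np.set_printoptions(precision=3,suppress=True)
V=[pickle.load(open(f'v{i}.pkl','rb')) for i in(1,2,3)]
for l in('tray_handle','tray_hooks','rail','tray_floor','big0_mid'):
    c=[(v[0],v[1][l][0]['centre']) for v in V if v[1][l]]
    p,e=tri(*c);print(l,p,e,[tri(c[i],c[j])[0][2].round(3) for i in range(len(c)) for j in range(i)])
# bench weight s2 as check
print(tri((V[0][0],[64.7,262.6]),(V[2][0],[23.2,318.7])),tri((V[0][0],[64.7,262.6]),(V[1][0],[3.3,253.1])))
print('rail px->z .195/.205:',[proj(V[1][0],[.5565,-.2165,z]) for z in(.185,.195,.205)])
# tray front edge: horizontal bright edge columns
for i,n in enumerate(sorted(__import__('glob').glob('pics/t_*.png'))):
    g=cv2.imread(n,0).astype(int); b=finder and None
    for c in(-50,50):
        hc=int(V[i][1]['tray_handle'][0]['centre'][1])+c; col=g[60:300,hc-3:hc+4].mean(1); d=np.diff(col); j=np.argsort(-abs(d))[:6]; print(n,hc,sorted([(int(k)+60,int(d[k])) for k in j]))
```

```text
tray_handle [ 0.555 -0.148  0.199] 0.0006486603950423631 [np.float64(0.199), np.float64(0.2), np.float64(0.197)]
tray_hooks [ 0.551 -0.23   0.179] 0.0009903888134589554 [np.float64(0.179)]
rail [ 0.553 -0.214  0.201] 0.00045910265134162253 [np.float64(0.201)]
tray_floor [ 0.56  -0.158  0.122] 0.0018164078434596263 [np.float64(0.125), np.float64(0.117), np.float64(0.124)]
big0_mid [ 0.505 -0.124  0.146] 0.0006216855697426008 [np.float64(0.141), np.float64(0.147), np.float64(0.148)]
(array([0.487, 0.09 , 0.013]), np.float64(0.00018219877154532687)) (array([ 0.478,  0.095, -0.041]), np.float64(0.00012604992531309146))
rail px->z .195/.205: [array([279.564, 334.831]), array([284.997, 335.159]), array([290.756, 335.506])]
pics/t_372.png 284 [(102, 98), (141, -99), (229, 73), (233, -64), (241, 58), (255, 87)]
pics/t_372.png 384 [(220, 54), (229, 106), (236, -46), (241, 78), (243, -63), (244, -51)]
pics/t_380.png 277 [(80, -70), (248, -117), (251, 86), (252, -82), (278, 88), (281, -97)]
pics/t_380.png 377 [(153, 164), (246, -42), (278, 38), (279, 40), (281, -45), (289, -87)]
pics/t_388.png 364 [(178, 42), (183, 104), (184, 47), (272, -77), (275, 73), (276, -98)]
pics/t_388.png 464 [(178, 56), (183, 38), (184, 106), (197, -36), (198, 45), (272, -72)]
```

Call:
move_arm([
  [0, 0, 0, 0.2, 4, 0, 5],
  [0, 0, 0, 0.4, 8, -5, 5],
  [0, 0, 0, 0.9, 13, -10, 5],
  [0, 0, 0, 0.9, 16.2, -15, 5],
  [0, 0, 0, 0.9, 16.2, -20, 5],
  [0, 0, 0, 0.9, 16.2, -25, 5],
  [0, 0, 0, 0.9, 16.2, -25, 5],
  [0, 0, 0, 0.9, 16.2, -25, 5],
])

```text
clock: 40.1
tool_pos: [0.4866, 0.0922, 0.0926]
tool_rot: [0.001, 0.743, 0.67, 0.001]
ft_force: [-0.2, -0.4, 0.6]
width: 0.05
grip_force: 0.0
```

```bash
python3 look.py
python3 - <<'E'
from h import *
for n in('top','side'):
    im=read_camera(n);C=cam(n)
    for w in weights(C,im):
        if -.05<w[2][1]<.3 and w[2][0]<.6: print(n,w)
    r=finder.spot_in('box_floor',n)[:1] ;print(r)
    m=cv2.inRange(cv2.cvtColor(im,cv2.COLOR_RGB2HSV),(100,60,40),(125,255,255));k,_,st,c=cv2.connectedComponentsWithStats(m)
    for i in range(1,k):
        if st[i,4]>500: print('blue',st[i],c[i],atz(C,c[i][::-1],.006))
E
```

```text
40.1 [0.487 0.092 0.093] 0.05003878979177794
big0_mid []
small0_mid [(0.76, array([ 93., 213.]), array([0.425, 0.174]))]
(599, array([ 17. , 205.5]), array([0.43 , 0.216]))
(35, array([  0.6, 188.8]), array([0.422, 0.226]))
(6005, array([ 90.4, 339. ]), array([0.504, 0.167]))
(2622, array([108.9, 208.6]), array([0.421, 0.165]))
(53, array([ 90.5, 327.1]), array([0.497, 0.168]))
(943, array([202.5, 322.9]), array([0.486, 0.095]))
top (65, array([230.7, 245.7]), array([0.425, 0.233]))
top (50, array([230.5, 263.8]), array([0.425, 0.17 ]))
[{'box': [163.8, 187.2, 52.2, 53.3], 'score': 0.92}]
blue [ 373   88   55   46 1871] [399.54569749 110.0625334 ] [ 0.85111706 -0.30810419  0.006     ]
blue [ 168  192   44   45 1540] [189.85909091 213.95064935] [0.48375918 0.43306816 0.006     ]
side (88, array([263. , 306.9]), array([0.482, 0.094]))
side (100, array([280.2, 283.9]), array([0.497, 0.174]))
side (97, array([296.7, 305.3]), array([0.42 , 0.177]))
side (113, array([313.1, 291. ]), array([0.42 , 0.235]))
[{'box': [170.4, 315.6, 96.6, 84.4], 'score': 0.56}]
blue [ 275  114   48   42 1231] [297.9488221  133.54183591] [ 0.86949427 -0.32757211  0.006     ]
blue [ 180  322   80   78 3333] [218.8319832  361.30453045] [0.4832653  0.43114096 0.006     ]
```

Call:
move_arm([
  [0, 0, 0, 0, 0.2, -3, 5],
  [0, 0, 0, 0, 0.2, -6, 5],
  [0, 0, 0, 0, 0.2, -8.7, 5],
  [0, 0, 0, 0, 0.2, -8.7, 5],
  [0, 0, 0, 0, 0.2, -8.7, 2.5],
  [0, 0, 0, 0, 0.2, -8.7, 1.5],
  [0, 0, 0, 0, 0.2, -8.7, 1.5],
  [0, 0, 0, 0, 0.2, -8.7, 1.5],
  [0, 0, 0, 0, 0.2, -6, 1.5],
  [0, 0, 0, 0, 0.2, -1, 1.5],
  [0, 0, 0, 0, 0.2, 4, 1.5],
  [0, 0, 0, 0, 3, 8, 1.5],
])

```text
clock: 41.95
tool_pos: [0.4858, 0.1215, 0.1733]
tool_rot: [0.001, 0.743, 0.669, 0.001]
ft_force: [0.9, -0.1, -1.5]
width: 0.0248
grip_force: 59.1
```

Call:
move_arm([
  [0, 0, 0, 0.3, 4, 0, 1.5],
  [0, 0, 0, 0.7, 9, 0, 1.5],
  [0, 0, 0, 1, 15, 0, 1.5],
  [0, 0, 0, 1.5, 21, 0, 1.5],
  [0, 0, 0, 2, 27, 0, 1.5],
  [0, 0, 0, 2.8, 32, -2, 1.5],
  [0, 0, 0, 2.8, 33.3, -7, 1.5],
  [0, 0, 0, 2.8, 33.3, -12, 1.5],
  [0, 0, 0, 2.8, 33.3, -15.3, 1.5],
  [0, 0, 0, 2.8, 33.3, -15.3, 1.5],
  [0, 0, 0, 2.8, 33.3, -15.3, 3],
  [0, 0, 0, 2.8, 33.3, -15.3, 4],
])

```text
clock: 43.45
tool_pos: [0.5145, 0.456, 0.0203]
tool_rot: [0.0, 0.743, 0.67, 0.002]
ft_force: [0.3, 0.5, 0.3]
width: 0.0397
grip_force: 0.0
```

Call:
move_arm([
  [0, 0, 0, 0, 0, 0, 4],
  [0, 0, 0, 0, 0, 4, 4],
  [0, 0, 0, 0, 0, 9, 4],
  [0, 0, 0, -0.5, -5, 12, 5],
  [0, 0, 0, -1, -11, 12, 5],
  [0, 0, 0, -1.3, -17, 12, 5],
  [0, 0, 0, -1.3, -23, 10, 5],
  [0, 0, 0, -1.3, -28, 8, 5],
  [0, 0, 0, -1.3, -28, 7, 5],
  [0, 0, 0, -1.3, -28, 7, 5],
])

```text
clock: 44.7
tool_pos: [0.5002, 0.1755, 0.0874]
tool_rot: [-0.0, 0.743, 0.67, 0.0]
ft_force: [0.1, 0.8, -0.5]
width: 0.05
grip_force: 0.0
```

```bash
python3 look.py
```

```text
44.7 [0.5   0.175 0.087] 0.05004529412632568
big0_mid [(0.31, array([138., 199.]), array([0.427, 0.231]))]
small0_mid [(0.69, array([225., 213.]), array([0.422, 0.171]))]
(337, array([118.2,  39.7]), array([0.331, 0.253]))
(4871, array([202. , 206.5]), array([0.422, 0.189]))
(394, array([134.6,  99.3]), array([0.364, 0.24 ]))
(230, array([141.8, 200. ]), array([0.427, 0.229]))
(270, array([197.9, 327.5]), array([0.503, 0.183]))
(94, array([212.8, 326.2]), array([0.502, 0.173]))
(205, array([224.7, 216.6]), array([0.426, 0.172]))
(40, array([229.4, 326.5]), array([0.5  , 0.161]))
```

Call:
move_arm([
  [0, 0, 0, 0.1, -0.1, -3, 5],
  [0, 0, 0, 0.1, -0.1, -6, 5],
  [0, 0, 0, 0.1, -0.1, -8.2, 5],
  [0, 0, 0, 0.1, -0.1, -8.2, 5],
  [0, 0, 0, 0.1, -0.1, -8.2, 2.5],
  [0, 0, 0, 0.1, -0.1, -8.2, 1.5],
  [0, 0, 0, 0.1, -0.1, -8.2, 1.5],
  [0, 0, 0, 0.1, -0.1, -8.2, 1.5],
  [0, 0, 0, 0.1, -0.1, -6, 1.5],
  [0, 0, 0, 0.1, -0.1, -1, 1.5],
  [0, 0, 0, 0.1, -0.1, 4, 1.5],
  [0, 0, 0, 0.1, 3, 8, 1.5],
])

```text
clock: 46.35
tool_pos: [0.5018, 0.2043, 0.1702]
tool_rot: [0.001, 0.743, 0.669, 0.001]
ft_force: [1.6, 0.5, -0.6]
width: 0.025
grip_force: 59.1
```

Call:
move_arm([
  [0, 0, 0, 0.3, 4, 0, 1.5],
  [0, 0, 0, 0.7, 9, 0, 1.5],
  [0, 0, 0, 1, 14, 0, 1.5],
  [0, 0, 0, 1.3, 18, -3, 1.5],
  [0, 0, 0, 1.3, 20, -8, 1.5],
  [0, 0, 0, 1.3, 20, -12, 1.5],
  [0, 0, 0, 1.3, 20, -15.3, 1.5],
  [0, 0, 0, 1.3, 20, -15.3, 1.5],
  [0, 0, 0, 1.3, 20, -15.3, 1.5],
])

```text
clock: 47.48
tool_pos: [0.5146, 0.4053, 0.015]
tool_rot: [0.0, 0.743, 0.67, 0.0]
ft_force: [-0.1, -1.0, -1.0]
width: 0.025
grip_force: 74.5
```

Call:
move_arm([
  [0, 0, 0, 0, 0, 0, 3],
  [0, 0, 0, 0, 0, 0, 4],
  [0, 0, 0, 0, 0, 0, 4],
  [0, 0, 0, 0, 0, 5, 4],
  [0, 0, 0, 0, 0, 10, 4],
  [0, 0, 0, -2.5, -5, 12, 5],
  [0, 0, 0, -5.5, -10, 12, 5],
  [0, 0, 0, -8, -15, 11, 5],
  [0, 0, 0, -9, -17.3, 9, 5],
  [0, 0, 0, -9, -17.3, 7.5, 5],
  [0, 0, 0, -9, -17.3, 7.5, 5],
])

```text
clock: 48.85
tool_pos: [0.4241, 0.2324, 0.0885]
tool_rot: [-0.0, 0.743, 0.67, -0.001]
ft_force: [0.5, 0.6, -0.1]
width: 0.05
grip_force: 0.0
```

```bash
python3 look.py
```

```text
48.85 [0.424 0.232 0.089] 0.05003203110060946
big0_mid []
small0_mid [(0.93, array([279., 330.]), array([0.423, 0.177]))]
(262, array([  3.8, 269.4]), array([0.406, 0.358]))
(34, array([ 13.3, 286.3]), array([0.415, 0.353]))
(26, array([ 15.3, 335.6]), array([0.443, 0.349]))
(454, array([201., 323.]), array([0.424, 0.238]))
(1323, array([214.3, 213.8]), array([0.349, 0.236]))
(132, array([207.5, 323.5]), array([0.424, 0.233]))
(38, array([229.3, 281.3]), array([0.393, 0.22 ]))
(529, array([269.8, 328.9]), array([0.423, 0.186]))
(225, array([283. , 329.1]), array([0.422, 0.175]))
```

Call:
move_arm([
  [0, 0, 0, 0, 0.1, -3, 5],
  [0, 0, 0, 0, 0.1, -6, 5],
  [0, 0, 0, 0, 0.1, -8.3, 5],
  [0, 0, 0, 0, 0.1, -8.3, 5],
  [0, 0, 0, 0, 0.1, -8.3, 2.5],
  [0, 0, 0, 0, 0.1, -8.3, 1.5],
  [0, 0, 0, 0, 0.1, -8.3, 1.5],
  [0, 0, 0, 0, 0.1, -8.3, 1.5],
  [0, 0, 0, 0, 0.1, -6, 1.5],
  [0, 0, 0, 0, 0.1, -1, 1.5],
  [0, 0, 0, 0, 0.1, 4, 1.5],
  [0, 0, 0, 0, 3, 8, 1.5],
])

```text
clock: 50.5
tool_pos: [0.4248, 0.2616, 0.1722]
tool_rot: [0.001, 0.743, 0.669, 0.001]
ft_force: [0.7, 0.2, -1.9]
width: 0.0244
grip_force: 59.1
```

Call:
move_arm([
  [0, 0, 0, 0.5, 4, 0, 1.5],
  [0, 0, 0, 1.5, 9, 0, 1.5],
  [0, 0, 0, 2.5, 14, 0, 1.5],
  [0, 0, 0, 3.2, 18, -3, 1.5],
  [0, 0, 0, 3.2, 18.5, -8, 1.5],
  [0, 0, 0, 3.2, 18.5, -12, 1.5],
  [0, 0, 0, 3.2, 18.5, -15, 1.5],
  [0, 0, 0, 3.2, 18.5, -15, 1.5],
  [0, 0, 0, 3.2, 18.5, -15, 1.5],
])

```text
clock: 51.62
tool_pos: [0.457, 0.4477, 0.0212]
tool_rot: [0.0, 0.743, 0.67, 0.001]
ft_force: [0.6, 0.0, -0.3]
width: 0.0249
grip_force: 70.0
```

Call:
move_arm([
  [0, 0, 0, 0, 0, 0, 3],
  [0, 0, 0, 0, 0, 0, 4],
  [0, 0, 0, 0, 0, 0, 4],
  [0, 0, 0, 0, 0, 5, 4],
  [0, 0, 0, 0, 0, 10, 4],
  [0, 0, 0, 0, -5, 14, 5],
  [0, 0, 0, 0, -10, 14, 5],
  [0, 0, 0, 0, -10, 14, 5],
])

```text
clock: 52.62
tool_pos: [0.4567, 0.3447, 0.1602]
tool_rot: [0.0, 0.744, 0.669, 0.0]
ft_force: [0.7, -0.3, -0.6]
width: 0.0498
grip_force: 0.0
```

```bash
python3 look.py;python3 - <<'E'
from h import *
np.set_printoptions(precision=3,suppress=True)
C=cam('wrist');im=read_camera('wrist')
r=finder.spot_in('small0_mid','wrist');print([(round(d['score'],2),atz(C,[d['box'][1]+d['box'][3]/2,d['box'][0]+d['box'][2]/2],.02)) for d in r])
for n in('top','side'):
    im=read_camera(n);C=cam(n)
    for w in weights(C,im): print(n,w)
E
```

```text
52.625 [0.457 0.345 0.16 ] 0.04984746710156383
big0_mid []
small0_mid [(0.66, array([339., 310.]), array([0.425, 0.177]))]
(58, array([170.8, 422.3]), array([0.544, 0.345]))
(307, array([321.7, 636.1]), array([0.757, 0.164]))
(497, array([336.2, 309.9]), array([0.425, 0.182]))
[(0.72, array([0.424, 0.179, 0.02 ]))]
top (511, array([106.6, 175.7]), array([0.867, 0.489]))
top (444, array([117.3, 285.9]), array([0.824, 0.095]))
top (417, array([118.5, 193.4]), array([0.823, 0.425]))
top (86, array([155.9, 219.9]), array([0.687, 0.328]))
top (2684, array([225.8, 607.2]), array([ 0.438, -1.001]))
top (88, array([171.3, 349.3]), array([ 0.63 , -0.127]))
top (215, array([199.8, 203.7]), array([0.532, 0.382]))
top (84, array([204.4, 350.3]), array([ 0.514, -0.13 ]))
top (74, array([230.6, 263.5]), array([0.425, 0.171]))
top (1666, array([268.2, 112.4]), array([0.296, 0.694]))
top (54, array([234.9, 175.9]), array([0.41 , 0.476]))
top (2890, array([340.1, 613.9]), array([ 0.059, -0.999]))
top (1364, array([383.9,  49.3]), array([-0.092,  0.894]))
side (27284, array([ 61.9, 502.9]), array([ 0.438, -1.231]))
side (84, array([167.8, 317.4]), array([ 0.691, -0.22 ]))
side (116, array([184. , 345.9]), array([ 0.569, -0.217]))
side (46, array([196.7, 241.9]), array([0.806, 0.029]))
side (536, array([276.6, 134.1]), array([0.838, 0.418]))
side (759, array([278.3, 108.3]), array([0.891, 0.464]))
side (29, array([270.1,  80. ]), array([0.978, 0.498]))
side (105, array([296.3, 305.4]), array([0.42 , 0.176]))
side (901, array([354.2, 211.9]), array([0.504, 0.431]))
side (708, array([376.1, 632.8]), array([-0.308, -0.126]))
side (109, array([343. , 218.8]), array([0.511, 0.402]))
side (118, array([360.1, 203.4]), array([0.51 , 0.453]))
side (125, array([372.9, 221.1]), array([0.454, 0.447]))
```

Three weights are confirmed in the box from the side camera. To find the arm angle, I compare the height of the brass blobs in the tray with the same weights when they stood on the bench.

Run:
```python
from h import *
np.set_printoptions(precision=4,suppress=True)
T,S=cam('top'),cam('side')
def blobs(n,im):
    h=cv2.cvtColor(im,cv2.COLOR_RGB2HSV);m=cv2.inRange(h,(12,80,90),(30,255,255));k,_,st,c=cv2.connectedComponentsWithStats(m);return [(c[i][::-1],st[i,4]) for i in range(1,k) if 15<st[i,4]<250]
def near(b,p): return min(b,key=lambda q:np.hypot(*(q[0]-p)))
rd=lambda f:cv2.imread(f'pics/{f}.png')[:,:,::-1]
bt,bs=blobs('t',rd('top0')),blobs('s',rd('side0'))
for a,b in(((208.4,246.5),(295.8,268.7)),((229.2,309.7),(253.9,339.7)),((208.1,264.2),(279.7,283.8)),((212.5,287.2),(262.9,306.9)),((230.6,263.5),(296.2,305.2))):
    p,q=near(bt,a),near(bs,b);print('bench',p[1],q[1],tri((T,p[0]),(S,q[0])))
imt,ims=read_camera('top'),read_camera('side');save('top20',imt);save('side20',ims)
bt,bs=blobs('t',imt),blobs('s',ims)
for a,b in(((171.3,349.3),(167.8,317.4)),((204.4,350.3),(184,345.9)),((230.6,263.5),(296.2,305.2))):
    p,q=near(bt,a),near(bs,b);print('tray',p,q,tri((T,p[0]),(S,q[0])))
print([proj(S,np.array([.505,-.124,z]))[0] for z in(.14,.15)])
```

```text
bench 122 173 (array([0.5023, 0.2325, 0.0094]), np.float64(0.0008153111228277328))
bench 125 154 (array([0.4288, 0.0101, 0.0083]), np.float64(0.0008202874044077611))
bench 80 99 (array([0.5029, 0.1702, 0.0065]), np.float64(0.0005367502563789295))
bench 84 96 (array([0.4869, 0.0892, 0.0068]), np.float64(0.001059122771720906))
bench 81 111 (array([0.4243, 0.1725, 0.0065]), np.float64(0.0008152201209730941))
tray (array([171.3295, 349.3295]), np.int32(88)) (array([167.8824, 317.4706]), np.int32(85)) (array([ 0.6079, -0.1192,  0.1499]), np.float64(0.0010681961241759165))
tray (array([204.4048, 350.3214]), np.int32(84)) (array([184.0172, 345.8966]), np.int32(116)) (array([ 0.5044, -0.1212,  0.1448]), np.float64(0.0002270580438155792))
tray (array([230.6216, 263.5   ]), np.int32(74)) (array([296.2885, 305.4038]), np.int32(104)) (array([0.4242, 0.1723, 0.0078]), np.float64(0.0005826235365153644))
[np.float64(184.47697047499318), np.float64(182.1347396996949)]
```

Call:
move_arm([
  [0, 0, 0.1, 0, -2, 5, 5],
  [0, 0, 0.25, -0.5, -6, 10, 5],
  [0, 0, 0.4, -1, -12, 15, 5],
  [0, 0, 0.55, -2, -18, 18, 5],
  [0, 0, 0.7, -3, -24, 20, 5],
  [0, 0, 0.87, -4, -30, 20, 5],
  [0, 0, 1.04, -5, -36, 20, 5],
  [0, 0, 1.21, -5.7, -42, 20, 5],
  [0, 0, 1.38, -5.7, -48, 20, 5],
  [0, 0, 1.55, -5.7, -54, 20, 5],
  [0, 0, 1.67, -5.7, -60, 20, 5],
  [0, 0, 1.67, -5.7, -64.5, 20, 5],
])

```text
clock: 54.58
tool_pos: [0.4003, -0.2476, 0.3597]
tool_rot: [0.0, -0.0, 1.0, -0.0]
ft_force: [0.7, 0.2, 0.5]
width: 0.0499
grip_force: 0.0
```

Call:
move_arm([
  [0, -0.12, 0, 0, -4, 0, 5],
  [0, -0.25, 0, 0, -9, -1, 5],
  [0, -0.4, 0, 0, -14, -2, 5],
  [0, -0.55, 0, 0, -18, -4, 5],
  [0, -0.7, 0, 0, -20, -6, 5],
  [0, -0.7, 0, 0, -20, -6, 5],
  [0, -0.7, 0, 0, -20, -6, 5],
  [0, -0.7, 0, 0, -20, -6, 5],
])

```text
clock: 55.58
tool_pos: [0.4015, -0.4456, 0.3016]
tool_rot: [0.343, 0.0, 0.939, -0.0]
ft_force: [0.5, -0.3, 0.5]
width: 0.0501
grip_force: 0.0
```

Run:
```python
from h import *
np.set_printoptions(precision=3,suppress=True)
s=get_state();print(s['clock'],s['tool_pos'],s['tool_rot'],s['joints'])
C=cam('wrist',s);print(C[3]);im=read_camera('wrist');save('p1',im)
print('pivot exp',proj(C,[.529,-.444,.17]))
for l in('pivot','balance_arm','rail'): print(l,finder.tip_of(l,'wrist')[:2] if l!='balance_arm' else '',finder.spot_in(l,'wrist')[:2])
g=cv2.cvtColor(im,cv2.COLOR_RGB2GRAY)
for th in(120,160,200):
    k,_,st,c=cv2.connectedComponentsWithStats((g>th).astype(np.uint8));print(th,[(st[i].tolist(),c[i].round()) for i in range(1,k) if st[i,4]>300])
```

```text
55.575 [ 0.401 -0.446  0.302] [ 0.343  0.     0.939 -0.   ] [-1.185 -0.028  1.473  0.647  1.425 -2.762]
[[ 0.001  0.538  0.843  0.251]
 [ 1.    -0.001 -0.001 -0.446]
 [ 0.     0.843 -0.538  0.361]
 [ 0.     0.     0.     1.   ]]
pivot exp [184.224 326.115]
pivot [{'centre': [179.4, 323.8], 'score': 0.94}] [{'box': [172.8, 2.1, 458.3, 256.8], 'score': 0.88}]
balance_arm  [{'box': [243.9, 91.4, 387.5, 161.8], 'score': 0.79}, {'box': [581.7, 199.4, 20.6, 10.7], 'score': 0.51}]
rail [{'centre': [221.6, 552.4], 'score': 0.7}, {'centre': [177.4, 319.4], 'score': 0.21}] [{'box': [492.4, 91.5, 137.0, 162.0], 'score': 0.86}, {'box': [242.3, 90.0, 386.9, 165.9], 'score': 0.46}]
120 [([217, 14, 100, 61, 3900], array([269.,  41.])), ([0, 19, 119, 145, 6990], array([ 45., 103.])), ([227, 76, 76, 48, 2984], array([267.,  99.])), ([325, 82, 60, 48, 2061], array([354., 101.])), ([0, 102, 640, 298, 87481], array([346., 260.])), ([0, 123, 56, 53, 579], array([ 24., 150.])), ([166, 361, 41, 39, 973], array([192., 384.])), ([441, 361, 41, 39, 984], array([455., 384.]))]
160 [([217, 15, 99, 60, 3744], array([269.,  42.])), ([0, 19, 108, 126, 5536], array([39., 93.])), ([227, 76, 76, 47, 2927], array([267.,  99.])), ([325, 82, 60, 48, 2031], array([353., 101.])), ([0, 148, 640, 252, 72221], array([340., 275.])), ([571, 160, 30, 25, 346], array([585., 172.])), ([167, 361, 40, 39, 890], array([192., 384.])), ([441, 361, 40, 39, 960], array([455., 384.]))]
200 [([219, 18, 97, 42, 1583], array([255.,  35.])), ([0, 27, 92, 99, 3959], array([36., 82.])), ([231, 91, 71, 32, 1528], array([269., 107.])), ([325, 97, 55, 33, 1046], array([353., 110.])), ([306, 156, 240, 72, 6385], array([419., 198.])), ([517, 181, 109, 63, 916], array([575., 209.])), ([297, 216, 27, 16, 360], array([309., 223.]))]
```

The view lines up along the rail, and the scale plate shows as a bright area around columns 217–317, rows 14–124, split by a dark band near row 75. I measure the dark marks on it numerically.

Run:
```python
from h import *
g=cv2.imread('pics/p1.png',0).astype(int)
for c in range(222,304,8):
    col=g[5:135,c]; 
    runs=[];r=5
    while r<130:
        if col[r-5]<120:
            e=r
            while e<134 and col[e-5]<120:e+=1
            runs.append((r,e-1,int(col[r-5:e-5].min())));r=e
        else:r+=1
    print(c,runs)
print(g[60:92,230:304:6])
```

```text
222 [(5, 13, 16), (47, 133, 28)]
230 [(5, 14, 21), (20, 25, 97), (49, 77, 90), (99, 133, 30)]
238 [(5, 15, 25), (25, 31, 73), (49, 78, 95), (109, 111, 93), (120, 133, 39)]
246 [(5, 16, 25), (51, 78, 103), (108, 113, 95), (120, 133, 40)]
254 [(5, 16, 28), (51, 79, 72), (120, 133, 42)]
262 [(5, 17, 29), (72, 76, 70), (121, 133, 49)]
270 [(5, 18, 27), (73, 76, 73), (121, 133, 43)]
278 [(5, 19, 27), (73, 77, 74), (122, 133, 45)]
286 [(5, 20, 31), (74, 77, 74), (122, 133, 51)]
294 [(5, 21, 33), (74, 79, 74), (123, 133, 44)]
302 [(5, 22, 31), (75, 79, 78), (89, 89, 119), (91, 91, 119), (93, 95, 104), (97, 133, 78)]
[[110 110 112 111  87 166 174 175 174 175 178 177 176]
 [110 110 112 114  85 176 177 174 175 175 178 176 175]
 [109 110 110 112  88 177 175 174 174 176 175 176 176]
 [112 109 110 113  88  85 176 174 174 179 177 174 176]
 [109 109 109 112  86  72 176 174 177 178 178 174 174]
 [111 109 111 112  86  72 177 173 175 178 180 175 174]
 [112 107 109 112  86  69 174 173 176 177 179 173 174]
 [110 109 111 113  85 166 174 174 179 175 179 177 175]
 [110 112 110 112  86 173 174 174 179 173 1
[... 577 characters left out ...]
97  72 165 172 172 178 178 102  72  78]
 [199 207 203 208 176 175 172 172 175 175 176 182 166]
 [201 200 200 207 174 176 173 173 176 175 176 174 165]
 [200 199 200 205 168 173 173 173 178 175 175 170 165]
 [204 201 201 205 204 166 174 168 175 177 175 172 162]
 [168 200 204 206 203 203 171 168 176 175 173 170 164]
 [165 170 171 169 205 202 170 168 176 174 176 174 142]
 [167 168 170 170 168 206 210 178 177 175 172 175 142]
 [172 169 168 168 170 171 176 172 175 175 175 177 144]
 [197 168 204 174 167 165 170 171 175 176 174 177 125]
 [164 200 207 204 203 202 167 171 175 174 173 177 119]
 [189 168 167 171 206 203 203 172 174 173 177 174 122]
 [190 203 166 167 169 206 209 172 174 171 172 171 119]]
```

Run:
```python
from h import *
np.set_printoptions(precision=3,suppress=True)
T,S,C=cam('top'),cam('side'),cam('wrist')
g=cv2.imread('pics/top20.png',0).astype(int);print(g[182:202,474:520:2])
for x in(.50,.52,.53,.54,.56):
    r=[atz_x for atz_x in[]]
    out=[]
    for rc in([14,222],[75,262],[77,302],[22,302],[121,262],[180,324]):
        o,d=ray(C,rc);out.append((o+d*(x-o[0])/d[0])[1:])
    print(x,*[np.round(o,3) for o in out])
p=np.array([.529,-.444,.17]);u=np.array([-.105,-.995,0])
for h in(0,.05,.1): print(h,proj(C,p+u*.04+[0,0,h]),proj(C,p+u*.1+[0,0,h]))
```

```text
[[113  96  76  47  46  48  48  49  49  49  49  49  50  50  52  51  52  52
   52  52  53  53  54]
 [157 149 119  55  46  47  46  48  48  48  49  50  50  50  50  51  52  51
   53  53  53  53  54]
 [178 192 155  66  45  47  47  48  48  49  49  49  50  50  51  52  52  51
   53  52  54  54  54]
 [191 218 176  69  45  46  47  48  48  49  49  49  49  50  51  52  51  51
   52  52  52  54  54]
 [192 225 185  72  45  46  47  48  47  48  47  48  48  47  47  49  50  51
   53  52  53  54  54]
 [173 208 176  70  44  47  47  47  47  47  53  70  60  52  52  51  51  49
   51  49  52  53  54]
 [134 166 140  59  46  47  47  46  49  53  72 114  97  91 100  91  79  61
   54  55  53  52  53]
 [127 137 113  52  47  47  48  53  63  72  90 138 136 150 173 154 130  98
   93 103  80  53  53]
 [154 153 126  54  47  50  58  68  83  91  97 122 141 172 200 179 156 137
  151 173 128  54  54]
 [161 164 132  56  52  63  76  86  94  95  97  99 115 134 151 140 130 142
  173 199 146  57  54]
 [140 150 121  62  73  83  93  95  96  95  95  95  95  97 100  96  98 111
  129 142 105  54  54]
 [109 120  98  72  90  93  97  95
[... 763 characters left out ...]
8  38  39  40  40  43  43  44  44  46  46  48  47  49
   49  50  51  50  52]]
0.5 [-0.586 -0.097] [-0.518  0.033] [-0.471  0.037] [-0.475 -0.077] [-0.511  0.107] [-0.446  0.183]
0.52 [-0.597 -0.134] [-0.524  0.007] [-0.473  0.011] [-0.477 -0.112] [-0.516  0.087] [-0.446  0.169]
0.53 [-0.602 -0.152] [-0.527 -0.006] [-0.474 -0.002] [-0.478 -0.129] [-0.518  0.077] [-0.446  0.161]
0.54 [-0.608 -0.171] [-0.529 -0.02 ] [-0.475 -0.015] [-0.48  -0.147] [-0.521  0.067] [-0.446  0.154]
0.56 [-0.619 -0.207] [-0.535 -0.046] [-0.477 -0.041] [-0.482 -0.182] [-0.526  0.046] [-0.446  0.14 ]
0 [184.07  286.598] [180.671 225.559]
0.05 [228.708 283.479] [225.786 216.918]
0.1 [281.962 279.757] [279.777 206.575]
```

Run:
```python
from h import *
np.set_printoptions(linewidth=250)
g=cv2.imread('pics/p1.png',0).astype(int)
print('cols',list(range(170,312,6)))
for r in range(130,330,4): print(r,*['%3d'%v for v in g[r,170:312:6]])
```

```text
cols [170, 176, 182, 188, 194, 200, 206, 212, 218, 224, 230, 236, 242, 248, 254, 260, 266, 272, 278, 284, 290, 296, 302, 308]
130  35  33  31  35  37  41  40  41  44  45  45  49  49  48  50  50  52  53  52  54  56  56  89  90
134  33  34  35  38  35  39 144 147 146 156  78  34  36  44  51  50  52  54  52  53  56  55  88  91
138  35  33  33  36  37  35 139 139 141 138 140 142 141 143  47  50  52  50  54  57  52  56  95  96
142  34  34  36  34  38  44 139 139 140 137 137 142 139 138  47  52  52  51  48  50  54  57  91 114
146  35  37  38  39  39 136 138 138 140 140 140 140 139 143  49  51  50  51  49  52  57  59  92 115
150  36  36  37  35  40 142 140 140 142 139 140 139 126 127  43  44  49  50  54  51  54  56  93 119
154  39  38  38  37  39 139 136 140 141 142 140 139  84  68  69  68  70  68  68  68  70  73  94 137
158  37  37  35  36  37 140 140 140 137 141 139 137  66  61  63  65  66  66  67  69  73  72  90 130
162  38  41  40  39  35 140 141 140 141 140 141 138 135  73  53  70  94 151 155  82  81  83  88 131
166  43  37  41  42  98 138 137 138 140 138 140 138 137  44  45  49  51  5
[... 3325 characters left out ...]

302  59  56 165 165 169 116  52  55  51  51  50  53  54  57  63  62 126 170 168 172 171 177 175 175
306  56  54  85  47  52  52  52  52  51  51  49  50  52  55  61  60 169 165 166 171 169 173 172 173
310  54  54  53  51  50  49  49  49  50  50  52  50  51  52  62  54 168 163 167 168 169 174 171 176
314  54  54  50  51  52  50  48  48  50  51  47  47  50  53  60  54 167 164 165 169 170 170 171 172
318  57  52  50  51  49  47  48  47  45  49  47  48  50  49  82  45 165 170 169 173 168 171 174 171
322  55  55  45  47  47  46  47  45  44  44  46  45  49  50  80  57 164 168 165 169 172 171 173 174
326  53  50  45  45  75  80  51  45  43  45  44  44  47  50  78 164 166 165 168 171 167 172 172 171
```

Run:
```python
from h import *
g=cv2.imread('pics/p1.png',0).astype(int)
print('cols',*range(190,304,3)[:0])
for r in range(130,262,1):
    if r<176 or r%4==0: print(r,*['%3d'%v for v in g[r,204:256:2]],'|',*['%3d'%v for v in g[r,256:304:8]])
```

```text
cols
130  37  40  40  44  41  40  44  44  41  46  45  47  44  45  47  48  49  48  48  49  51  50  48  49  51  50 |  49  51  53  56  52  56
131  32  32  35  38  38  37  41  41  42  42  42  45  45  47  44  46  46  47  45  52  49  49  51  51  50  47 |  50  52  53  53  54  55
132  41  39  27  23  25  31  36  36  40  40  42  41  42  43  46  47  47  47  47  48  48  50  47  51  50  49 |  50  53  51  53  57  57
133 144 149 152 156 114 113  76  53  45  28  28  31  36  38  37  43  42  44  45  44  48  50  48  48  49  48 |  51  51  53  53  56  55
134 150 144 144 148 147 146 148 146 149 155 156 115 114  78  53  47  34  32  35  36  41  42  44  45  49  51 |  49  51  54  53  54  55
135 146 140 141 141 142 140 143 145 143 145 146 145 143 145 148 151 156 154 115 114  79  57  48  40  44  52 |  49  51  52  51  54  58
136 144 141 140 140 141 141 139 142 140 141 138 141 142 143 144 146 148 145 143 145 147 147 149 160  54  48 |  48  51  54  54  53  57
137 141 140 140 141 140 139 139 138 141 138 140 141 140 141 140 144 144 141 143 143 144 145 146 151  61  47 |  51  51  49  54  52  57
138 141 139 141 140 139
[... 7316 characters left out ...]
 172 | 170 172 174 172 173 175
244 148 148 148 148 149 148 150 149 147 146 146 144 145 144 144 143 166 166 168 165 170 171 168 171 174 122 | 121 114 175 172 176 174
248 149 146 149 148 149 149 149 150 149 147 147 146 146 146 146 157 167 166 168 166 168 173 172 174 112 104 | 105  53 174 178 176 173
252 147 147 150 149 150 148 149 151 149 147 148 145 143 143 144 162 162 161 165 167 170 168 173 115 105 105 | 104  58 178 177 175 179
256 255 255 255 255 255 255 255 254 249 242 232 220 207 192 169 162 164 172  92  74  74  70 102 108 108 107 | 106  61 180 174 177 174
260 168 169 167 166 167 166 166 162 163 164 162 162 164 163 167 134  88  90  90  85  82 107 110 109 108 107 | 108  62 179 177 176 178
```

```bash
cat > ang.py <<'E'
from h import *
np.set_printoptions(precision=4,suppress=True,linewidth=200)
C=cam('wrist');f,cx,cy,T=C;Rm=T[:3,:3]
g=cv2.GaussianBlur(cv2.imread('pics/p1.png',0),(0,0),.8).astype(float)
def edge(c0,c1,r0f,sgn,w=6):
    P=[]
    for c in range(c0,c1):
        r0=int(round(r0f(c)));seg=g[r0-w:r0+w+1,c];d=np.diff(seg)*sgn;k=int(np.argmax(d));wt=np.clip(d[max(k-1,0):k+2],0,None)
        if wt.sum()>3:P.append((c,r0-w+max(k-1,0)+.5+(wt*np.arange(len(wt))).sum()/wt.sum()))
    P=np.array(P);m=np.ones(len(P),bool)
    for _ in range(5):
        q=np.polyfit(P[m,0],P[m,1],1);e=P[:,1]-np.polyval(q,P[:,0]);m=abs(e)<max(.3,2*np.std(e[m]))
    return q,m.sum(),np.std(e[m])
def angle(q,c,yaw):
    a,b=[np.array([(u-cx)/f,(np.polyval(q,u)-cy)/f,1]) for u in(c-20,c+20)]
    n=Rm@np.cross(a,b);d=np.array([np.cos(yaw),np.sin(yaw),0]);m=np.cross(d,[0,0,1]);v=np.cross(n,m);v*=np.sign(v@d)
    return np.arctan2(v[2],v@d)   # d= rail -x (towards tray); + = rising towards tray
if __name__=='__main__':
    E={'plate_low':(edge(207,246,lambda c:132.7+(c-206)*.072,1),228),'plate_hi':(edge(184,226,lambda c:254+(c-182)*.075,1),205),
     'ptr_lo':(edge(256,298,lambda c:150.8+(c-256)*.06,1,3),275),'ptr_tip_lo':(edge(243,250,lambda c:150.3,-1,3),246)}
    for yaw in(82,83,84,85,86): print(yaw,{k:(round(float(angle(e[0],c,np.radians(yaw))),4)) for k,(e,c) in E.items()})
    print(E)
    print('arm cols');
    for r in range(140,262,3): print(r,*['%3d'%v for v in g[r,304:620:12]])
E
python3 ang.py
```

```text
82 {'plate_low': -0.0237, 'plate_hi': -0.0117, 'ptr_lo': -0.024, 'ptr_tip_lo': 0.0418}
83 {'plate_low': -0.0079, 'plate_hi': -0.0047, 'ptr_lo': -0.0096, 'ptr_tip_lo': 0.0561}
84 {'plate_low': 0.0079, 'plate_hi': 0.0023, 'ptr_lo': 0.0049, 'ptr_tip_lo': 0.0703}
85 {'plate_low': 0.0236, 'plate_hi': 0.0093, 'ptr_lo': 0.0194, 'ptr_tip_lo': 0.0845}
86 {'plate_low': 0.0394, 'plate_hi': 0.0163, 'ptr_lo': 0.0339, 'ptr_tip_lo': 0.0986}
{'plate_low': ((array([  0.0734, 117.2162]), np.int64(39), np.float64(0.13346048990710863)), 228), 'plate_hi': ((array([  0.0382, 246.9291]), np.int64(42), np.float64(0.07497464122441362)), 205), 'ptr_lo': ((array([  0.0674, 133.4951]), np.int64(42), np.float64(0.15665035970227476)), 275), 'ptr_tip_lo': ((array([  0.118 , 121.0109]), np.int64(7), np.float64(0.1172641044726711)), 246)}
arm cols
140  92 115 118 119  70  72  72  71  69  67  64  61  58  55  53  51  48  46  43  93  96  95  97  92  93  94 120
143  91 115 117 119  72  74  74  74  72  70  67  64  61  60  57  54  51  49  45  98  98  97  97  92  93  97 128
146  92 116 119 126  77  75  78  76  75  73  70  
[... 3618 characters left out ...]
 176 176 172 170 167 165 165
245 178 178 177 175 177 178 180 127 183 188 189 187 183 179 179 180 151 142 158 180 175 174 173 170 168 166 166
248 177 178 175 175 175 177 179 122 183 187 188 187 182 179 178 179 177 142 255 180 177 173 174 170 167 167 167
251 178 178 177 176 176 176 173 121 184 185 186 185 181 179 179 178 180 227 233 180 179 175 173 170 168 167 166
254 179 179 175 176 176 173 172 113 159 184 183 182 181 177 177 175 177 243 178 178 178 176 173 170 169 167 166
257 178 177 176 175 177 174 169  95 100 184 182 182 179 174 177 177 177 189 180 179 177 178 174 172 169 171 167
260 178 177 175 174 176 173 166  79 116  95 179 182 179 174 174 176 175 178 180 178 178 178 174 171 169 170 166
```

```bash
cat > ang2.py <<'E'
from ang import *
E={'pl':(edge(207,246,lambda c:132.7+(c-206)*.072,1),228),'ph':(edge(184,226,lambda c:254+(c-182)*.04,1),205),
'ptr':(edge(256,298,lambda c:150.8+(c-256)*.067,1,3),275),
'arm_lo':(edge(410,495,lambda c:160.7+(c-412)*.094,1,3),450),
'arm_mid':(edge(375,495,lambda c:180.5+(c-376)*.086,1,3),435),
'arm_hi':(edge(375,485,lambda c:206+(c-376)*.083,-1,3),430)}
for yaw in(83,83.5,84): print(yaw,{k:(round(float(angle(e[0],c,np.radians(yaw))),4)) for k,(e,c) in E.items()})
for k,v in E.items(): print(k,v[0])
E
python3 ang2.py
```

```text
83 {'pl': -0.0079, 'ph': -0.0047, 'ptr': -0.0096, 'arm_lo': 0.0248, 'arm_mid': 0.0271, 'arm_hi': 0.0281}
83.5 {'pl': -0.0, 'ph': -0.0012, 'ptr': -0.0023, 'arm_lo': 0.0322, 'arm_mid': 0.0336, 'arm_hi': 0.0335}
84 {'pl': 0.0079, 'ph': 0.0023, 'ptr': 0.0049, 'arm_lo': 0.0396, 'arm_mid': 0.04, 'arm_hi': 0.0389}
pl (array([  0.0734, 117.2162]), np.int64(39), np.float64(0.13346048990710863))
ph (array([  0.0382, 246.9291]), np.int64(42), np.float64(0.07497464122441362))
ptr (array([  0.0674, 133.4951]), np.int64(42), np.float64(0.15665035970227476))
arm_lo (array([  0.0952, 121.2267]), np.int64(84), np.float64(0.13747909834186875))
arm_mid (array([  0.0909, 145.6154]), np.int64(120), np.float64(0.11860118891212584))
arm_hi (array([  0.0845, 175.4032]), np.int64(110), np.float64(0.13741623810621326))
```

Four sources agree that the arm is slightly raised: the three arm edges in the image give about -0.033 rad, and the handle height, tray weight and blob heights are all close to that. One more 100 g should bring it to about +0.02, so I fetch the fourth small weight.

Call:
move_arm([
  [0, 0.15, 0, 0, 3, 2, 5],
  [0, 0.3, 0, 0, 8, 4, 5],
  [0, 0.45, 0, 0, 13, 5, 5],
  [0, 0.6, 0, 0, 18, 6, 5],
  [0, 0.7, 0, 0, 20, 6, 5],
  [0, 0.7, 0, 0, 20, 6, 5],
  [0, 0.7, 0, 0, 20, 6, 5],
])

```text
clock: 56.75
tool_pos: [0.4003, -0.2466, 0.3591]
tool_rot: [0.0, 0.002, 1.0, 0.0]
ft_force: [0.2, -0.4, 0.1]
width: 0.0503
grip_force: 0.0
```

Call:
move_arm([
  [0, 0, -0.17, 0, 5, 0, 5],
  [0, 0, -0.34, 0, 10, 0, 5],
  [0, 0, -0.51, 0, 15, 0, 5],
  [0, 0, -0.68, 0, 20, 0, 5],
  [0, 0, -0.85, 0, 25, 0, 5],
  [0, 0, -1.02, 0.5, 30, -4, 5],
  [0, 0, -1.19, 1, 35, -9, 5],
  [0, 0, -1.36, 2, 39, -14, 5],
  [0, 0, -1.53, 2.4, 42, -19, 5],
  [0, 0, -1.67, 2.4, 42.2, -24, 5],
  [0, 0, -1.67, 2.4, 42.2, -27, 5],
  [0, 0, -1.67, 2.4, 42.2, -27, 5],
])

```text
clock: 58.25
tool_pos: [0.4226, 0.1743, 0.0863]
tool_rot: [-0.002, 0.743, 0.669, -0.003]
ft_force: [0.8, 0.8, -0.3]
width: 0.0497
grip_force: 0.0
```

```bash
python3 look.py
```

```text
58.25 [0.423 0.174 0.086] 0.04973131508599808
big0_mid []
small0_mid [(0.9, array([209., 324.]), array([0.423, 0.174])), (0.39, array([262., 226.]), array([0.348, 0.141]))]
(77, array([115.8, 216.9]), array([0.363, 0.242]))
(138, array([197. , 316.4]), array([0.418, 0.184]))
(100, array([207.2, 341.2]), array([0.434, 0.175]))
(50, array([208.6, 326.7]), array([0.424, 0.175]))
```

Aligned; pick it up.

Call:
move_arm([
  [0, 0, 0, 0.1, 0, -3, 5],
  [0, 0, 0, 0.1, 0, -6, 5],
  [0, 0, 0, 0.1, 0, -8.2, 5],
  [0, 0, 0, 0.1, 0, -8.2, 5],
  [0, 0, 0, 0.1, 0, -8.2, 2.5],
  [0, 0, 0, 0.1, 0, -8.2, 1.5],
  [0, 0, 0, 0.1, 0, -8.2, 1.5],
  [0, 0, 0, 0.1, 0, -8.2, 1.5],
  [0, 0, 0, 0.1, 0, -6, 1.5],
  [0, 0, 0, 0.1, 0, -1, 1.5],
  [0, 0, 0, 0.1, 0, 5, 1.5],
  [0, 0, 0, 0.1, -2, 11, 1.5],
])

```text
clock: 59.9
tool_pos: [0.4252, 0.1564, 0.202]
tool_rot: [0.0, 0.742, 0.67, 0.001]
ft_force: [0.7, -0.2, -0.4]
width: 0.0242
grip_force: 59.1
```

Call:
move_arm([
  [0, 0, 0, 0.5, -4, 6, 1.5],
  [0, 0, 0, 1.5, -9, 9, 1.5],
  [0, 0, 0, 3, -15, 9, 1.5],
  [0, 0, 0, 5, -21, 9, 1.5],
  [0, 0, 0, 7, -27, 9, 1.5],
  [0, 0, 0, 7.6, -31, 8, 1.5],
  [0, 0, 0, 7.6, -31.5, 5, 1.5],
  [0, 0, 0, 7.6, -31.5, 3, 1.5],
  [0, 0, 0, 7.6, -31.5, 3, 1.5],
  [0, 0, 0, 7.6, -31.5, 3, 1.5],
])

```text
clock: 61.15
tool_pos: [0.5018, -0.1589, 0.2306]
tool_rot: [0.001, 0.742, 0.67, 0.001]
ft_force: [-0.2, -0.0, -0.7]
width: 0.0246
grip_force: 59.2
```

Run:
```python
from h import *
np.set_printoptions(precision=3,suppress=True)
s=get_state();print(s['clock'],s['tool_pos'],s['width'],s['ft_force']);C=cam('wrist',s);im=read_camera('wrist');save('w30',im)
print([w[:2]+(atz(C,w[1],.155),) for w in weights(C,im)])
for l in('big0_mid','tray_handle','tray_floor'):print(l,[(round(d['score'],2),np.round(d['centre']),atz(C,d['centre'],.15 if l[0]=='b' else .2)) for d in finder.tip_of(l,'wrist')])
```

```text
61.15 [ 0.502 -0.159  0.231] 0.02457458150344599 [-0.154 -0.048 -0.713]
[(2015, array([129.8, 481.5]), array([ 0.609, -0.118,  0.155])), (2132, array([149.5, 322.8]), array([ 0.505, -0.12 ,  0.155])), (1159, array([253.6, 324.4]), array([ 0.499, -0.195,  0.155])), (54, array([276. , 323.2]), array([ 0.496, -0.213,  0.155]))]
big0_mid [(0.96, array([149., 324.]), array([ 0.506, -0.12 ,  0.15 ]))]
tray_handle [(0.98, array([205., 420.]), array([ 0.556, -0.148,  0.2  ]))]
tray_floor [(0.95, array([181., 398.]), array([ 0.545, -0.134,  0.2  ]))]
```

Call:
move_arm([
  [0, 0, 0, 0.1, -0.1, -2.5, 1.5],
  [0, 0, 0, 0.1, -0.1, -5, 1.5],
  [0, 0, 0, 0.1, -0.1, -7, 1.5],
  [0, 0, 0, 0.1, -0.1, -8.1, 1.5],
  [0, 0, 0, 0.1, -0.1, -8.1, 1.5],
  [0, 0, 0, 0.1, -0.1, -8.1, 3],
  [0, 0, 0, 0.1, -0.1, -8.1, 3.8],
  [0, 0, 0, 0.1, -0.1, -8.1, 3.8],
  [0, 0, 0, 0.1, -0.1, -8.1, 3.8],
  [0, 0, 0, 0.1, -0.1, -4, 3.8],
  [0, 0, 0, 0.1, -0.1, 0, 3.8],
  [0, 0, 0, 0.1, -0.1, 6, 3.8],
])

```text
clock: 62.85
tool_pos: [0.5021, -0.1598, 0.2901]
tool_rot: [-0.0, 0.743, 0.67, -0.0]
ft_force: [0.8, -1.0, 0.3]
width: 0.038
grip_force: 0.0
```

Call:
move_arm([
  [0, 0, 0.17, -1, 2, 4, 5],
  [0, 0, 0.34, -3, 4, 7, 5],
  [0, 0, 0.51, -5, 4, 7, 5],
  [0, 0, 0.68, -7, 3, 7, 5],
  [0, 0, 0.85, -9, 0, 7, 5],
  [0, 0, 1.02, -10, -2, 7, 5],
  [0, 0, 1.19, -10, -4, 7, 5],
  [0, 0, 1.36, -10, -6, 7, 5],
  [0, 0, 1.53, -10, -8, 7, 5],
  [0, 0, 1.67, -10, -9, 7, 5],
  [0, 0, 1.67, -10, -9, 7, 5],
])

```text
clock: 64.22
tool_pos: [0.4024, -0.2504, 0.3596]
tool_rot: [0.001, 0.003, 1.0, -0.001]
ft_force: [-0.3, -0.6, 0.2]
width: 0.05
grip_force: 0.0
```

Call:
move_arm([
  [0, -0.12, 0, 0, -4, 0, 5],
  [0, -0.25, 0, 0, -9, -1, 5],
  [0, -0.4, 0, 0, -14, -2, 5],
  [0, -0.55, 0, 0, -18, -4, 5],
  [0, -0.7, 0, 0, -20, -6, 5],
  [0, -0.7, 0, 0, -20, -6, 5],
  [0, -0.7, 0, 0, -20, -6, 5],
  [0, -0.7, 0, 0, -20, -6, 5],
])

```text
clock: 65.22
tool_pos: [0.4035, -0.4493, 0.3012]
tool_rot: [0.343, 0.0, 0.939, -0.001]
ft_force: [-0.9, 0.3, 0.1]
width: 0.05
grip_force: 0.0
```

```bash
cp pics/p1.png pics/p0.png
python3 - <<'E'
from h import *
np.set_printoptions(precision=3,suppress=True)
s=get_state();print(s['clock'],s['tool_pos'],s['tool_rot']);im=read_camera('wrist');save('p2',im);save('p1',im)
print(cam('wrist')[3])
g=im.mean(2).astype(int)
print('lo plate',[(c,[r for r in range(120,160) if g[r,c]>100 and g[r-1,c]<=100][:2]) for c in range(200,250,8)])
for c in(264,280,292): print(c,g[138:172,c])
for c in range(376,496,24): print(c,[(r,g[r,c]) for r in range(140,230,2)])
E
```

```text
65.225 [ 0.403 -0.449  0.301] [ 0.343  0.     0.939 -0.001]
[[ 0.002  0.538  0.843  0.253]
 [ 1.    -0.001 -0.001 -0.45 ]
 [ 0.     0.843 -0.538  0.36 ]
 [ 0.     0.     0.     1.   ]]
lo plate [(200, [155]), (208, [132]), (216, [132]), (224, [133]), (232, [134]), (240, [134]), (248, [135, 159])]
264 [ 46  49  51  47  46  47  49  49  47  47  47  43  55  64  64  65  64  64
  61  63  59  72 147  71  41  43  45  45  44  47  45  46  46  43]
280 [ 49  51  49  50  48  47  50  50  48  49  46  48  46  52  66  65  67  67
  66  68  63  61  73 150  72  41  46  47  50  45  48  44  51  47]
292 [ 49  50  53  53  48  50  52  51  47  52  52  49  50  49  57  67  69  70
  67  67  67  68  67  75 151  71  47  51  51  50  53  53  51  52]
376 [(140, np.int64(70)), (142, np.int64(71)), (144, np.int64(69)), (146, np.int64(100)), (148, np.int64(161)), (150, np.int64(88)), (152, np.int64(75)), (154, np.int64(153)), (156, np.int64(148)), (158, np.int64(152)), (160, np.int64(154)), (162, np.int64(156)), (164, np.int64(156)), (166, np.int64(156)), (168, np.int64(158)), (170, np.int64(161)), (172, np.int64(159)),
[... 3851 characters left out ...]
)), (166, np.int64(152)), (168, np.int64(152)), (170, np.int64(156)), (172, np.int64(155)), (174, np.int64(156)), (176, np.int64(159)), (178, np.int64(157)), (180, np.int64(147)), (182, np.int64(253)), (184, np.int64(255)), (186, np.int64(251)), (188, np.int64(254)), (190, np.int64(255)), (192, np.int64(255)), (194, np.int64(255)), (196, np.int64(255)), (198, np.int64(255)), (200, np.int64(255)), (202, np.int64(255)), (204, np.int64(255)), (206, np.int64(255)), (208, np.int64(181)), (210, np.int64(255)), (212, np.int64(156)), (214, np.int64(94)), (216, np.int64(95)), (218, np.int64(97)), (220, np.int64(92)), (222, np.int64(95)), (224, np.int64(92)), (226, np.int64(88)), (228, np.int64(145))]
```

```bash
sed -e 's/lambda c:132.7/lambda c:131.8/; s/254+/253+/; s/150.8+/149.8+/; s/160.7+(c-412)\*.094/156.3+(c-424)*.045/; s/180.5+(c-376)\*.086/177+(c-376)*.044/; s/206+(c-376)\*.083/204.5+(c-376)*.042/' ang2.py > ang3.py; python3 ang3.py
python3 - <<'E'
from h import *
s=get_state();C=cam('wrist',s)
for l in('rail','pivot'): 
    for d in finder.tip_of(l,'wrist')[:1]:
        o,q=ray(C,d['centre']);x=.529 if l=='pivot' else .556;print(l,d['score'],o+q*(x-o[0])/q[0])
E
```

```text
83 {'pl': -0.0161, 'ph': 0.0003, 'ptr': -0.0086, 'arm_lo': -0.0325, 'arm_mid': -0.0301, 'arm_hi': 0.0051}
83.5 {'pl': -0.0081, 'ph': 0.0038, 'ptr': -0.0013, 'arm_lo': -0.0251, 'arm_mid': -0.0237, 'arm_hi': 0.0105}
84 {'pl': -0.0002, 'ph': 0.0073, 'ptr': 0.006, 'arm_lo': -0.0177, 'arm_mid': -0.0173, 'arm_hi': 0.016}
pl (array([  0.07  , 116.7608]), np.int64(39), np.float64(0.1297555313393875))
ph (array([  0.0454, 244.9018]), np.int64(42), np.float64(0.11261879440736848))
ptr (array([  0.0709, 131.452 ]), np.int64(41), np.float64(0.13031998471096146))
arm_lo (array([  0.0535, 133.5013]), np.int64(85), np.float64(0.13598882078735153))
arm_mid (array([  0.047 , 158.7926]), np.int64(120), np.float64(0.11269440879875932))
arm_hi (array([  0.068 , 177.3756]), np.int64(102), np.float64(1.296034442737787))
rail 0.86 [ 0.556      -0.20876559  0.18820839]
pivot 0.97 [ 0.529      -0.44738775  0.16465893]
```

The arm now measures about +0.02 rad, a change of 0.055 that matches 100 g, and that is nearer level than before. I do a final check of where the weights are and then hand in.

Run:
```python
from h import *
np.set_printoptions(precision=3,suppress=True)
for n in('side','top'):
    im=read_camera(n);C=cam(n);save(n+'40',im)
    for w in weights(C,im):
        if w[0]<250: print(n,w[0],w[1],w[2],atz(C,w[1],.145)[:2])
    for l in('tray_handle','tray_hooks','rail'): print(n,l,[(round(d['score'],2),np.round(d['centre']),atz(C,d['centre'],.19)) for d in finder.tip_of(l,n)][:1])
print(get_state()['clock'],get_state()['ft_force'])
```

```text
side 82 [170.3 317.5] [ 0.683 -0.211] [ 0.604 -0.116]
side 71 [178.6 355.1] [ 0.559 -0.255] [ 0.495 -0.155]
side 120 [186.4 345.6] [ 0.563 -0.208] [ 0.499 -0.113]
side 34 [270.1  80.3] [0.978 0.498] [0.86  0.501]
side 39 [278.2 197. ] [0.693 0.315] [0.613 0.342]
side 27 [274.2 200.9] [0.694 0.3  ] [0.613 0.329]
side 109 [343.  218.8] [0.511 0.402] [0.454 0.418]
side 118 [360.1 203.4] [0.51  0.453] [0.453 0.463]
side 125 [372.9 221.1] [0.454 0.447] [0.404 0.458]
side tray_handle [(0.82, array([161., 339.]), array([ 0.549, -0.147,  0.19 ]))]
side tray_hooks [(0.87, array([150., 354.]), array([ 0.542, -0.212,  0.19 ]))]
side rail [(0.58, array([147., 352.]), array([ 0.553, -0.217,  0.19 ]))]
top 88 [156.1 219.9] [0.687 0.328] [0.661 0.294]
top 87 [171.5 349.2] [ 0.63  -0.127] [ 0.609 -0.119]
top 53 [204.8 198.6] [0.515 0.399] [0.505 0.359]
top 83 [204.4 350.3] [ 0.515 -0.129] [ 0.505 -0.121]
top 55 [205.3 184. ] [0.514 0.45 ] [0.504 0.405]
top 46 [205.6 363.8] [ 0.51  -0.176] [ 0.501 -0.163]
top 55 [221.3 185.1] [0.458 0.445] [0.453 0.4  ]
top tray_handle [(0.88, array([185., 364.]), array([ 0.559, -0.159,  0.19 ]))]
top tray_hooks [(0.81, array([188., 384.]), array([ 0.55 , -0.222,  0.19 ]))]
top rail [(0.53, array([189., 383.]), array([ 0.549, -0.217,  0.19 ]))]
65.775 [-0.522 -0.95   0.277]
```

```bash
python3 -c "
from cell import job
print(job.close_job())"
```

```text
the job is handed in; nothing more can be done
None
```

The job is handed in: the tray hangs by both hooks with 500 g in it (two large weights and one small), the arm stands at about +0.02 rad by my camera measurement (allowed ±0.035), and the three unused small weights are in the box. I measured the angle from the arm's edges because I could not read the pointer against the scale, and the hand-in returned no verdict.

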